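Interlock a specimen tote on the tilted stand and close its gate

ROBOT

A 6-joint arm with a two-finger parallel gripper is mounted at the origin on the work surface. World frame = base frame: x ahead of the robot, y to its left, z up, the work surface at z = 0. Lengths are in m, angles in rad, forces in N, time in s.
With the tool pointing down it reaches from about 0.425 to 0.925 m from the base axis. Payload 12.5 kg.
Tool frame: the origin (TCP) lies on the centre line of the jaws, within the pads' length; the fingertips stand 8 mm ahead of it and the grasp point (between the pads) lies 11 mm behind it (manip.tcp_to_tips is the distance from the TCP to the fingertips, in m); z points along the fingers, y is the line along which they close (so a half turn about z gives the same grasp; the last joint's range is limited). The gripper opens to 85 mm and grips with 20 to 120 N. Pads are 22 mm wide; open, the fingers measure 114 mm over their backs; the gripper's body (76 mm by 85 mm) begins 54 mm behind the grasp point. The pads swing forward as they close: fully open they stand 13 mm farther back than shut.
Start: joints at [1.159, 0.491, 1.559, -0, 1.092, -0.106], TCP at [0.188, 0.596, 0.239] pointing down, gripper open.
Joint ranges: [-3.1, 3.1], [-0.84, 2.19], [0.05, 2.79], [-1.13, 4.28], [0.06, 2.93], [-2.69, 2.69]. Speed limits (rad/s): [2.22, 2.22, 2.79, 3.14, 3.14, 3.14].

INTERFACE

Orientations are given as a 3x3 rotation matrix whose columns are the frame's x, y, z axes.
In Python, from workcell import manip gives the robot as it stands. The module is installed in compiled form; this text tells all that it offers.
- The arm moves only by the tool apply_moves, never from a script. Its argument "moves" is a list of rows, each an object with "angular": the turn, a rotation vector about the tool's x, y, z in units of 0.08 rad (1.0 is 0.08 rad), a list of three; "travel": the shift along the tool's x, y, z in units of 5 cm (1.0 is 5 cm), a list of three; "grip": the closure, from -1 (fully open) to 1 (shut). In form: [{"angular": [rx, ry, rz], "travel": [tx, ty, tz], "grip": grip}, ...]. A call has 1 to 12 rows; each row shifts and turns the commanded pose from where the row before left it, along the tool's axes as they then stand; what a row does not reach is not made up. A row lasts 1/10 s, in which the tool goes at most 50 mm and 8.59 degrees, less where a joint would pass 70% of its speed; a pose out of reach is approached as far as the arm can. A call with a number of a shift or a turn outside -1 to 1 is refused whole. A call with a gripper value outside its range is refused whole. The fingers move at their own pace and stop on an object; "force" is the grip in N (left out, the last holds). Time passes only in rows, so rows that do not move let the fingers close. It gives the time, the measured TCP pose, the force, the opening and the grip force at its end, in the units of the state.
- manip.get_state(): the state, without advancing time (a new reading comes with each control period).
- manip.get_image(name): name is "scene" or "top" or "wrist"; returns a dict with "frame" (400x640x3 uint8, blue, green, red), "depth" (400x640 float32, m along the optical axis (not along the pixel's ray), 0 where there is no reading), "mtx" (3x3 intrinsics, pixels), "dist_coeffs" ([k1, k2, p1, p2, k3] as OpenCV has them; the pictures are not rectified), "rvec" (rotation vector, rad) and "tvec" (3), from world to camera coordinates, as OpenCV has them. Camera axes: x right, y down, z forward; pixel columns grow to the right and rows downward; lengths in m; the calibration is good to about 2 mm. A picture is of the moment at which its call begins.
- manip.hand_in(): hands the job in; it is judged then, once.
Trained networks look in a picture, given as the dict that the camera call returned (one of the last four; its "shot" number tells which), for a name from the list of things; names that differ only in an ending like _2 or _b are one class to them, and where a whole thing is asked for, a point or a joint stands for the part that bears it (a point fixed in the world has none). Each returns a list of dicts, best first, with "conf" (0 to 1); they miss things now and then, are a little off and sometimes report something else, mostly with a low value. They report only what shows in the picture. A call takes as long as a camera call. They do not tell look-alikes from the thing itself.
- manip.boxes_of(query, picture): "at" ([column, row] in pixels, amid what is visible of it).
- manip.silhouettes(query, picture): "pixels" (400x640 bool, what is visible of it) and "at" ([column, row] in pixels, amid what is visible of it).
The state is a dict: "clock": time; "joints": joint angles; "dq": joint speeds; "tau": joint torques, N m; "ee_pos": TCP position; "eef_rot": TCP orientation; "ft_force": force on the tool from outside, world axes, zero at the start; "torque": the same for the moment, N m; "grip_width": opening from 0.0 (shut) to 1.0 (fully open); "grip_force": force on a finger pad.
Only numpy, scipy, OpenCV 4.12 (cv2) and the standard library are available. Lean on these libraries where they do the work, as an engineer would, in place of code of your own. Each camera call takes 0.05 s, during which the arm holds its last target. There are 200 camera calls.

TASK

Stack the blue specimen tote on the grey tote that is fixed to the tilted stand, turned end for end so that the two yellow ends are opposite and it locks onto the grey tote's lugs instead of nesting down inside. Set it down without dropping it or tipping it over, and let go; then push the spokes of the star wheel round, anticlockwise seen from above, until the red gate arm is fully closed across the low end of the stack. Leave everything else on the counter where it is.

Things in the scene. Friction and masses are not known exactly. Their poses are not given: they have to be found in the camera images.
- blue_tote: Loose blue open tote, 180 long (x) x 60 wide (y) x 64 high, about 0.3 kg, vials fixed inside. Origin: centre of its underside, z up; yellow end at -x. It starts level on the counter, the yellow end roughly towards the robot. Upper half (z 32 to 64): straight 3 mm walls, 60 wide outside, grippable across; 54 x 174 inside. Lower half: a foot 48 wide, 168 long.
- blue_yellow_end (a point): Centre of the blue tote's yellow end wall, at (-90, 0, 48) in its frame; above it a yellow lip, 5 thick, juts out to x = -100 just under the rim. Under this end the foot has one middle toe (18 wide); under the plain end it has two corner toes. The toes reach down to z = 0.
- base_tote: Empty grey tote of the same shape, fixed on a stand tilted 28 degrees. Origin: centre of its underside; yellow end at -x, the low end, towards the robot. x runs uphill, z is normal to the slope and leans towards the robot. The stand's sloping plate spans x -130 to 110, y -50 to 140 at z = 0.
- base_seat (a point): Point at (0, 0, 56) in the grey tote's frame, level with the tops of its lugs, 8 below its rim (two corner lugs at the yellow end, one middle lug at the plain end). The blue tote's origin comes here, up to 3 mm off (play all round), when turned end for end: toes on lugs, foot caught in the rim. The same way round, its toes pass the lugs and it nests 22 deeper.
- wheel_hub (a point): On the star wheel's axis, in the plane of the spokes, at (-108, 105, 125) in the grey tote's frame, with its orientation; axis along z. Hub radius 19; four bar spokes of radius 5, 67 long from the axis, 90 degrees apart, ending in 18 mm red balls (reach 71). A red gate arm 100 long, 14 high, on the same hub lies 28 to 42 below the spokes' plane.
- gate (a joint): Turn of star wheel and gate arm together, rad: 0 = open (arm along the grey tote's +y, away from the stack), 3.14 = closed at its stop (arm along -y, across the stack's low end). Grows anticlockwise seen from above. Spokes stand at this value + 0, 90, 180, 270 degrees, anticlockwise from the grey tote's +x. Stays where left; about 3 N at a spoke turns it.
- white_tote: Loose white empty tote, same shape as the blue one; a bystander. Origin: centre of its underside.
- bottle: White bottle with blue cap, 64 diameter, 170 high; bystander. Origin: centre of its underside.
- jar: Amber jar, 72 diameter, 80 high; bystander. Origin: centre of its underside.
- dish: Steel bowl, 110 diameter, 35 high; bystander. Origin: centre of its underside.
- glove_box: Blue carton 80 x 200 x 70 high; bystander. Origin: centre of its underside.
- tube_rack: Orange rack of sample tubes, 100 x 200 x 92 high; bystander. Origin: centre of its underside.
Not all that is in view belongs to the job. Leave any green look-alike of the blue_tote alone.

How it is judged:
By the outcome, as a careful person would: the job done as asked, in the order asked, and still so for the second after the job is handed in, with the robot touching nothing.
It also fails if it takes over 58 s, if anything falls off the work surface, if the arm or the gripper's body presses on something with over 40 N, if the wrist force passes 120 N, or if a joint passes its speed limit or range.

## Working session

There is one attempt and no reset: what is moved stays moved. The work goes in short steps, Python scripts to look and compute and a tool call to move; the robot and the scene stay as the last step left them, time stands still between calls to the robot, and variables do not carry over. Pictures are saved under pics/ and viewed, at most 10 in all, crops included, and the job is handed in when it is done.

Besides the shell and the picture viewer there is one more tool, called after ">>>" as name(argument=value, ...) on one line, values as JSON. apply_moves: Moves the arm, as the interface text tells. Shifts and turns lie within -1 to 1; 1 stands for 5 cm of shift or 0.08 rad of turn. Its arguments: {"type":"object","properties":{"moves":{"type":"array"},"force":{"type":"number"}},"required":["moves"]}

```bash
mkdir -p pics; cat > h.py <<'E'
import numpy as np, cv2
from workcell import manip
def cam(p):
    R=cv2.Rodrigues(np.array(p["rvec"],float))[0]; return R,np.array(p["tvec"],float).ravel(),np.array(p["mtx"],float),np.array(p["dist_coeffs"],float).ravel()
def cloud(p):
    """400x640x3 world points, nan where none"""
    R,t,K,D=cam(p); d=np.array(p["depth"],float)
    u,v=np.meshgrid(np.arange(640.),np.arange(400.))
    n=cv2.undistortPoints(np.stack([u,v],-1).reshape(-1,1,2),K,D).reshape(400,640,2)
    c=np.dstack([n*d[...,None],d]); w=(c-t)@R
    w[d<=0]=np.nan; return w
def proj(p,X):
    R,t,K,D=cam(p); return cv2.projectPoints(np.array(X,float).reshape(-1,1,3),cv2.Rodrigues(R)[0],t,K,D)[0].reshape(-1,2)
E
cat > a.py <<'E'
from h import *
import pickle
P={}
for n in ["scene","top"]:
    p=manip.get_image(n); P[n]=p; cv2.imwrite(f"pics/{n}0.png",p["frame"])
    w=cloud(p)
    for q in ["blue_tote","base_tote","wheel_hub","gate","white_tote"]:
        for r in manip.silhouettes(q,p)[:3]:
            m=r["pixels"]; print(n,q,round(r["conf"],2),np.round(r["at"]),m.sum(),np.round(np.nanmedian(w[m],0),3))
pickle.dump(P,open("p0.pkl","wb"))
s=manip.get_state(); print(s["clock"],s["ee_pos"],s["eef_rot"],manip.tcp_to_tips)
E
python3 a.py
```

```text
scene blue_tote 0.91 [277. 234.] 1647 [ 0.539 -0.148  0.049]
scene blue_tote 0.89 [276. 193.] 1299 [0.386 0.017 0.048]
scene base_tote 0.61 [374. 191.] 1244 [0.699 0.118 0.114]
scene wheel_hub 0.56 [374. 188.] 1278 [0.699 0.119 0.113]
scene gate 0.52 [367. 156.] 335 [0.57  0.256 0.123]
scene white_tote 0.59 [222. 265.] 2107 [ 0.513 -0.343  0.041]
top blue_tote 0.85 [346. 202.] 1153 [ 0.526 -0.136  0.041]
top blue_tote 0.75 [301. 254.] 1130 [0.377 0.022 0.039]
top blue_tote 0.16 [257. 157.] 1267 [0.68  0.147 0.086]
top base_tote 0.86 [259. 153.] 1236 [0.681 0.148 0.086]
top wheel_hub 0.73 [261. 155.] 1274 [0.682 0.148 0.086]
top gate 0.94 [216. 194.] 407 [0.563 0.265 0.133]
top gate 0.41 [323. 136.] 452 [ 0.741 -0.053  0.111]
top white_tote 0.69 [412. 210.] 1170 [ 0.51  -0.348  0.03 ]
0.6 [0.18812364 0.59601474 0.23931812] [[-9.53611381e-01  3.01040418e-01  5.95546622e-06]
 [ 3.01040418e-01  9.53611380e-01  4.89102462e-05]
 [ 9.04476061e-06  4.84342035e-05 -9.99999999e-01]] 0.008
```

```bash
python3 -c "
import cv2
a=cv2.imread('pics/scene0.png');b=cv2.imread('pics/top0.png')
cv2.imwrite('pics/scene_c.png',cv2.resize(a[90:330,140:460],None,fx=2.5,fy=2.5,interpolation=2))
cv2.imwrite('pics/top_c.png',cv2.resize(b[80:320,160:480],None,fx=2.5,fy=2.5,interpolation=2))"
```

```text
(no output)
```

View pics/scene_c.png

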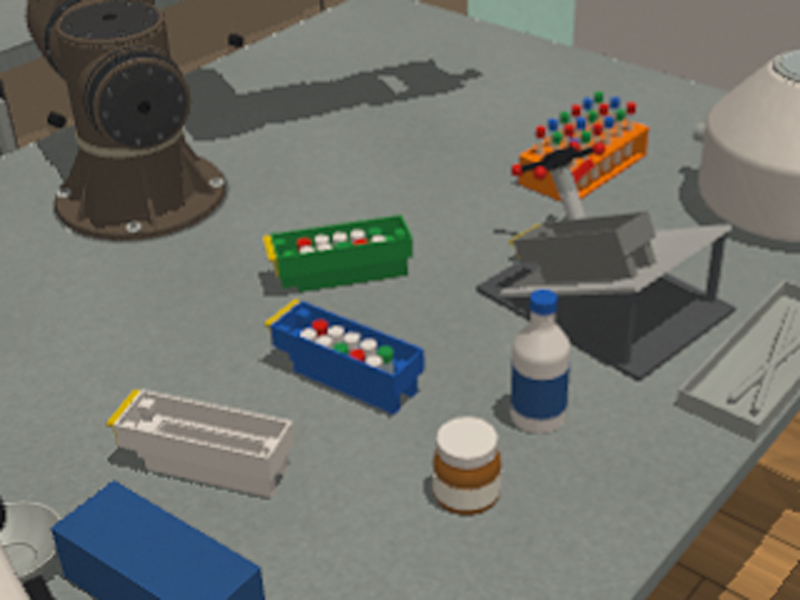

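View pics/top_c.png

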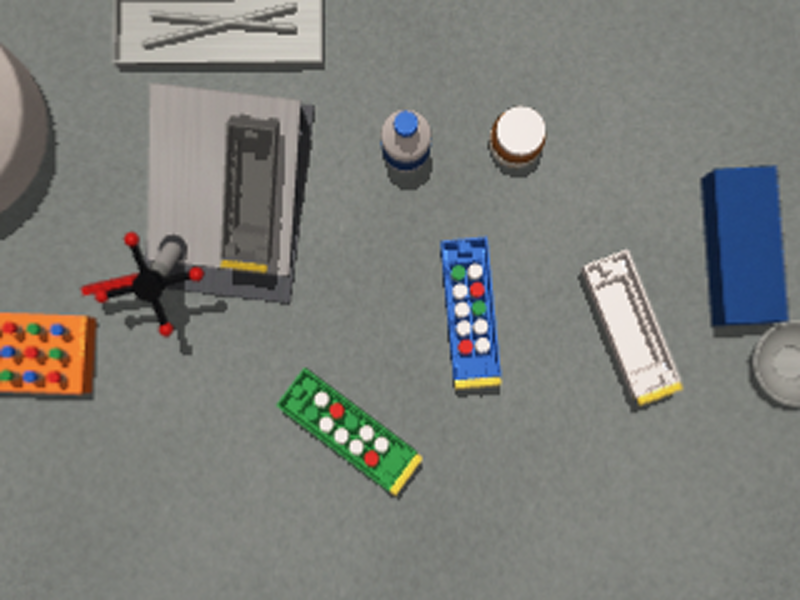

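The scene shows the blue tote at full-frame top pixel (346,202) and scene pixel (277,234). Three things could be mistaken for it, given in top pixels: the green look-alike (301,254), the white tote (412,210) and the blue carton (457,175). I choose (346,202): blue, with vials and a yellow end towards the robot. The grey tote on the stand is at top (260,155), and the star wheel is at (220,193) with its gate open to the left.

```bash
cat > fit.py <<'E'
from h import *
import pickle
P=pickle.load(open("p0.pkl","rb"))
for n in ["scene","top"]:
    p=P[n]; w=cloud(p); f=p["frame"].astype(int); hsv=cv2.cvtColor(p["frame"],cv2.COLOR_BGR2HSV)
    # blue tote rim
    near=np.hypot(w[...,0]-.53,w[...,1]+.14)<.14
    bl=near&(w[...,2]>.05)&(w[...,2]<.08)&(hsv[...,0]>100)&(hsv[...,0]<130)&(hsv[...,1]>120)
    ye=near&(w[...,2]>.05)&(w[...,2]<.08)&(hsv[...,0]>18)&(hsv[...,0]<35)&(hsv[...,1]>120)
    r=cv2.minAreaRect(w[bl][:,:2].astype(np.float32)); print(n,"blue",r,"yellow",np.nanmean(w[ye],0),np.nanpercentile(w[bl][:,2],95),bl.sum())
    # plate
    pl=(w[...,0]>.55)&(w[...,0]<.85)&(w[...,1]>.13)&(w[...,1]<.36)&(w[...,2]>.03)&(w[...,2]<.25)&(hsv[...,1]<60)
    X=w[pl]; rng=np.random.default_rng(0);best=None
    for _ in range(400):
        a=X[rng.choice(len(X),3,0)]; nn=np.cross(a[1]-a[0],a[2]-a[0]); L=np.linalg.norm(nn)
        if L<1e-4: continue
        nn/=L; nn*=np.sign(nn[2])
        if abs(np.degrees(np.arccos(nn[2]))-28)>4: continue
        k=abs((X-a[0])@nn)<.003
        if best is None or k.sum()>best.sum(): best=k
    c=X[best].mean(0); nn=np.linalg.svd(X[best]-c)[2][2]; nn*=np.sign(nn[2])
    print(" plate n",nn,np.degrees(np.arccos(nn[2])),best.sum(),"yaw",np.degrees(np.arctan2(-nn[1],-nn[0])), "c",c)
    ya=np.arctan2(-nn[1],-nn[0]); ux=np.array([np.cos(ya)*nn[2],np.sin(ya)*nn[2],np.hypot(nn[0],nn[1])]); uy=np.cross(nn,ux)
    B=np.c_[ux,uy,nn]; L=(w-c)@B
    rim=(L[...,2]>.058)&(L[...,2]<.07)&(abs(L[...,0])<.2)&(abs(L[...,1])<.2)&(w[...,0]<.85)
    lab=cv2.connectedComponentsWithStats(rim.astype(np.uint8))
    for i in range(1,lab[0]):
        if lab[2][i,4]>40:
            Q=L[lab[1]==i]; print("  comp",lab[2][i],"mean z",Q[:,2].mean(),cv2.minAreaRect(Q[:,:2].astype(np.float32)), "worldc",c+B@np.r_[cv2.minAreaRect(Q[:,:2].astype(np.float32))[0],0])
    # plate extents
    on=(abs(L[...,2])<.004)&(abs(L[...,0])<.25)&(abs(L[...,1])<.25)&(hsv[...,1]<60)
    print("  plate ext x",np.percentile(L[on][:,0],[.5,99.5]),"y",np.percentile(L[on][:,1],[.5,99.5]))
    red=((hsv[...,0]<8)|(hsv[...,0]>172))&(hsv[...,1]>150)&(L[...,2]>.06)&(L[...,2]<.16)&(np.hypot(L[...,0],L[...,1])<.35)
    lab=cv2.connectedComponentsWithStats(red.astype(np.uint8))
    for i in range(1,lab[0]):
        if lab[2][i,4]>8: Q=L[lab[1]==i]; print("  red",lab[2][i,4],Q.mean(0),w[lab[1]==i].mean(0))
E
python3 fit.py
```

```text
scene blue ((0.5335344076156616, -0.1368705779314041), (0.18470405042171478, 0.06893271207809448), 4.849483489990234) yellow [ 0.4359418  -0.14399686  0.06154696] 0.06470463782483772 497
 plate n [-0.44266324  0.07469178  0.89357171] 26.67444479136139 327 yaw -9.577460988722759 c [0.77499762 0.21350088 0.1067836 ]
  comp [362 175  37  11 102] mean z 0.06050294726982964 ((-0.04544413834810257, -0.08707983791828156), (0.13124659657478333, 0.06691073626279831), 3.8170573711395264) worldc [0.72046761 0.13439113 0.08638279]
  plate ext x [-0.24947848  0.0409758 ] y [-0.2434891   0.24812237]
  red 12 [-0.3212733   0.11884902  0.13930265] [0.45002839 0.38886284 0.08703434]
  red 14 [-0.29853571  0.15135189  0.1284356 ] [0.48028116 0.41672052 0.08753122]
  red 15 [-0.27449389  0.18369827  0.11675855] [0.51201563 0.44416949 0.0878898 ]
  red 10 [-0.20005006  0.06489734  0.12479855] [0.55428411 0.31655717 0.12849348]
  red 17 [-0.12528302  0.03374687  0.12560102] [0.61462453 0.27478497 0.162775  ]
  red 38 [-0.20839082  0.07407863  0.08799712] [0.56475316 0.32410178 0.09186442]
  red 15 [-0.23
[... 984 characters left out ...]
3029361] [0.6121591  0.27759405 0.1638269 ]
  red 25 [-0.09959211 -0.03380864  0.12977707] [0.57126996 0.2030373  0.14803821]
  red 106 [-0.14566408  0.0790072   0.10557253] [0.55924595 0.31904619 0.10522161]
  red 24 [-0.21651556  0.19989974  0.11857576] [0.50969998 0.44902052 0.08386996]
  red 21 [-0.17982528 -0.00133049  0.12927269] [0.50621317 0.24594443 0.11036808]
  red 23 [-0.23854639  0.16636841  0.13296003] [0.47870052 0.41987793 0.08639153]
  red 13 [-0.26898275  0.21951375  0.14971625] [0.4524799  0.47770117 0.08711469]
  red 24 [-0.26072598  0.13247608  0.14788599] [0.44726737 0.39043704 0.08932397]
  red 16 [-0.26570036 -0.22099165  0.11111242] [0.4058401  0.03917738 0.05443967]
```

```bash
cat >> h.py <<'E'
from scipy.linalg import logm, expm
from scipy.spatial.transform import Rotation as Ro
def T(R,p): M=np.eye(4); M[:3,:3]=R; M[:3,3]=p; return M
def cur(): s=manip.get_state(); return T(s["eef_rot"],s["ee_pos"])
def down(az): # tool x at azimuth az deg, pointing down
    a=np.radians(az); x=np.array([np.cos(a),np.sin(a),0]); z=np.array([0,0,-1.]); return np.c_[x,np.cross(z,x),z]
def base(x,y,z,yawdeg): return T(Ro.from_euler('zy',[yawdeg,-28],degrees=True).as_matrix(),[x,y,z])
def plan(goal,N,start=None):
    M=cur() if start is None else start
    S=expm(np.real(logm(np.linalg.inv(M)@goal))/N)
    w=Ro.from_matrix(S[:3,:3]).as_rotvec()/.08; t=S[:3,3]/.05
    pts=[(M@np.linalg.matrix_power(S,k))[:3,3] for k in range(0,N+1,max(1,N//6))]
    print(N,"rows ang",np.round(w,3),"trav",np.round(t,3),"|",np.round(pts,2).tolist()); 
    w,t=np.round(w,3),np.round(t,3); S2=T(Ro.from_rotvec(w*.08).as_matrix(),t*.05)
    return M@np.linalg.matrix_power(S2,N)
E
python3 - <<'E'
from h import *
p=manip.get_image("wrist");R,t,K,D=cam(p); M=cur(); C=np.linalg.inv(T(R,t)); X=np.linalg.inv(M)@C
print("cam in tool",np.round(X,3).tolist(),K[0,0])
print(manip.get_state()["grip_width"])
A=T(down(74),[.56,.16,.42]); plan(A,24)
E
```

```text
cam in tool [[-0.001, -0.955, -0.297, 0.076], [1.0, -0.001, -0.001, -0.0], [0.0, -0.297, 0.955, -0.135], [0.0, 0.0, 0.0, 1.0]] 326.8540887662833
1.0016944733580266
24 rows ang [ 0.    -0.     0.804] trav [-0.52   0.095 -0.151] | [[0.19, 0.6, 0.24], [0.29, 0.57, 0.27], [0.38, 0.52, 0.3], [0.46, 0.45, 0.33], [0.52, 0.37, 0.36], [0.55, 0.27, 0.39], [0.56, 0.16, 0.42]]
```

>>> apply_moves(moves=[{"angular":[0,0,0.804],"travel":[-0.52,0.095,-0.151],"grip":-1},{"angular":[0,0,0.804],"travel":[-0.52,0.095,-0.151],"grip":-1},{"angular":[0,0,0.804],"travel":[-0.52,0.095,-0.151],"grip":-1},{"angular":[0,0,0.804],"travel":[-0.52,0.095,-0.151],"grip":-1},{"angular":[0,0,0.804],"travel":[-0.52,0.095,-0.151],"grip":-1},{"angular":[0,0,0.804],"travel":[-0.52,0.095,-0.151],"grip":-1},{"angular":[0,0,0.804],"travel":[-0.52,0.095,-0.151],"grip":-1},{"angular":[0,0,0.804],"travel":[-0.52,0.095,-0.151],"grip":-1},{"angular":[0,0,0.804],"travel":[-0.52,0.095,-0.151],"grip":-1},{"angular":[0,0,0.804],"travel":[-0.52,0.095,-0.151],"grip":-1},{"angular":[0,0,0.804],"travel":[-0.52,0.095,-0.151],"grip":-1},{"angular":[0,0,0.804],"travel":[-0.52,0.095,-0.151],"grip":-1}])

```text
clock: 1.85
ee_pos: [0.4635, 0.4527, 0.3301]
eef_rot: [[-0.471, 0.882, -0.0], [0.882, 0.471, 0.0], [0.0, 0.0, -1.0]]
ft_force: [0.0, -0.1, -0.2]
grip_width: 0.998
grip_force: 0.0
```

>>> apply_moves(moves=[{"angular":[0,0,0.804],"travel":[-0.52,0.095,-0.151],"grip":-1},{"angular":[0,0,0.804],"travel":[-0.52,0.095,-0.151],"grip":-1},{"angular":[0,0,0.804],"travel":[-0.52,0.095,-0.151],"grip":-1},{"angular":[0,0,0.804],"travel":[-0.52,0.095,-0.151],"grip":-1},{"angular":[0,0,0.804],"travel":[-0.52,0.095,-0.151],"grip":-1},{"angular":[0,0,0.804],"travel":[-0.52,0.095,-0.151],"grip":-1},{"angular":[0,0,0.804],"travel":[-0.52,0.095,-0.151],"grip":-1},{"angular":[0,0,0.804],"travel":[-0.52,0.095,-0.151],"grip":-1},{"angular":[0,0,0.804],"travel":[-0.52,0.095,-0.151],"grip":-1},{"angular":[0,0,0.804],"travel":[-0.52,0.095,-0.151],"grip":-1},{"angular":[0,0,0.804],"travel":[-0.52,0.095,-0.151],"grip":-1},{"angular":[0,0,0.804],"travel":[-0.52,0.095,-0.151],"grip":-1}])

```text
clock: 3.05
ee_pos: [0.5601, 0.1587, 0.4208]
eef_rot: [[0.278, 0.961, 0.0], [0.961, -0.278, 0.0], [0.0, -0.0, -1.0]]
ft_force: [0.4, -0.2, 0.7]
grip_width: 1.001
grip_force: 0.0
```

```bash
cat > w1.py <<'E'
from h import *
import pickle
p=manip.get_image("wrist"); pickle.dump(p,open("w1.pkl","wb")); cv2.imwrite("pics/w1.png",p["frame"])
w=cloud(p); hsv=cv2.cvtColor(p["frame"],cv2.COLOR_BGR2HSV)
B=base(.66,.148,.02,-6.5)
for it in range(6):
    L=(w-B[:3,3])@B[:3,:3]
    pl=(L[...,0]>-.12)&(L[...,0]<.1)&(L[...,1]>.04)&(L[...,1]<.13)&(abs(L[...,2])<(.03 if it<2 else .006))&(hsv[...,1]<60)
    X=w[pl]; c=np.median(X,0); n=np.linalg.svd(X-X.mean(0),full_matrices=False)[2][2]; n*=np.sign(n[2])
    dz=np.median(L[pl][:,2]); B[:3,3]+=B[:3,2]*dz
    L=(w-B[:3,3])@B[:3,:3]
    rim=(abs(L[...,2]-.064)<.004)&(abs(L[...,0])<.13)&(abs(L[...,1])<.06)&(hsv[...,1]<90)
    k=cv2.connectedComponentsWithStats(cv2.dilate(rim.astype(np.uint8),np.ones((5,5))))
    rim&=k[1]==1+np.argmax(k[2][1:,4])
    Q=L[rim][:,:2].astype(np.float32); r=cv2.minAreaRect(Q)
    a=r[2]; a=a-90 if a>45 else a
    lx,ly=np.percentile(Q,[.5,99.5],axis=0).T
    print(np.round(B[:3,3],4),"n tilt",np.degrees(np.arccos(n[2])).round(2),"yaw",np.degrees(np.arctan2(-n[1],-n[0])).round(2),pl.sum(),"rim",rim.sum(),r,np.median(L[rim][:,2]))
    d=np.r_[r[0],0]; yaw=Ro.from_matrix(B[:3,:3]).as_euler('zyx',degrees=True)[0]+a/np.cos(np.radians(28))*.8
    B=base(*(B[:3,3]+B[:3,:3]@d),yaw); print("   yaw",yaw)
L=(w-B[:3,3])@B[:3,:3]
red=((hsv[...,0]<8)|(hsv[...,0]>172))&(hsv[...,1]>150)&(L[...,2]>.06)&(L[...,2]<.16)&(np.hypot(L[...,0]+.108,L[...,1]-.105)<.12)
lab=cv2.connectedComponentsWithStats(red.astype(np.uint8))
for i in range(1,lab[0]):
    if lab[2][i,4]>8: Q=L[lab[1]==i]; print("  red",lab[2][i,4],Q.mean(0),np.degrees(np.arctan2(*(Q.mean(0)-[-.108,.105,0])[[1,0]])))
E
python3 w1.py
```

```text
[0.6495 0.148  0.0398] n tilt 27.54 yaw -6.78 7304 rim 665 ((0.04672638699412346, 0.003345303237438202), (0.1659066528081894, 0.0600668303668499), 0.11134107410907745) 0.06568287342294846
   yaw -6.399118747242009
[0.6909 0.146  0.0616] n tilt 27.41 yaw -5.91 9892 rim 935 ((0.011197149753570557, 0.0008222181349992752), (0.05878646299242973, 0.18843956291675568), 89.86666870117188) 0.06421477402976114
   yaw -6.519924375939773
[0.7009 0.1456 0.0667] n tilt 27.93 yaw -7.16 10123 rim 918 ((-7.450580596923828e-09, 1.862645149230957e-09), (0.058786459267139435, 0.18843956291675568), 89.98747253417969) 0.06380664727799
   yaw -6.531274962019067
[0.7009 0.1456 0.0667] n tilt 27.93 yaw -7.17 10126 rim 918 ((0.0, 1.862645149230957e-09), (0.058786459267139435, 0.18843956291675568), 89.99881744384766) 0.06380657215947874
   yaw -6.532346424164187
[0.7009 0.1456 0.0667] n tilt 27.93 yaw -7.17 10126 rim 918 ((7.450580596923828e-09, 0.0), (0.058786459267139435, 0.18843954801559448), 89.99989318847656) 0.06380657215947874
   yaw -6.5324432013901985
[0.7009 0.1456 0.0667] n tilt 27.93 yaw -7.17 10126 rim 918 ((0.0, -1.862645149230957e-09), (0.058786459267139435, 0.18843954801559448), 89.99999237060547) 0.06380657215947874
   yaw -6.532450114049198
  red 751 [-0.12066985  0.15746914  0.09875847] 103.57547588699649
  red 146 [-0.04335657  0.12627239  0.12815706] 18.214962248244834
  red 99 [-0.15859264  0.08282193  0.13093384] -156.329007016075
  red 137 [-0.07914583  0.04933889  0.1327224 ] -62.59821956816857
```

View pics/w1.png

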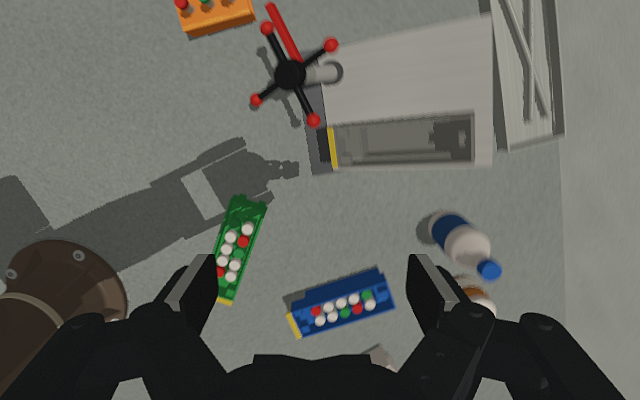

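The wrist view shows the grey tote's yellow end at (333,147), the plain end at (470,137), the wheel hub at (290,74), and the gate arm pointing away at (283,30). The blue tote is at (340,300), clearly apart from the green one at (240,250).

```bash
cat > w2.py <<'E'
from h import *
import pickle
p=pickle.load(open("w1.pkl","rb"));w=cloud(p); hsv=cv2.cvtColor(p["frame"],cv2.COLOR_BGR2HSV)
B=base(.7009,.1456,.0667,-6.53)
L=(w-B[:3,3])@B[:3,:3]
r=(abs(L[...,2]-.062)<.006)&(abs(L[...,0])<.12)&(abs(L[...,1])<.05)
ye=(hsv[...,0]>15)&(hsv[...,0]<38)&(hsv[...,1]>110)
for nm,m in [("rim",r&~ye),("yel",r&ye)]:
    print(nm,m.sum(),np.percentile(L[m],[1,5,50,95,99],axis=0).round(4).tolist())
for s in (1,-1):
    m=r&~ye&(abs(L[...,0])<.06)&(L[...,1]*s>.02); print("side",s,np.percentile(L[m][:,1],[2,50,98]).round(4), np.polyfit(L[m][:,0],L[m][:,1],1).round(4))
m=(abs(L[...,2])<.004)&(abs(L[...,0])<.15)&(L[...,1]>-.08)&(L[...,1]<.17)
print("plate x",np.percentile(L[m][:,0],[.5,99.5]),"y",np.percentile(L[m][:,1],[.5,99.5]))
# project model check
im=p["frame"].copy()
for dx in (0,.006):
  C=[[-.09,-.03,.064],[.09,-.03,.064],[.09,.03,.064],[-.09,.03,.064]]
  pl=[[-.13,-.05,0],[.11,-.05,0],[.11,.14,0],[-.13,.14,0]]
  for c in (C,pl):
    q=proj(p,np.array(c)@B[:3,:3].T+B[:3,3]+B[:3,0]*dx)
    cv2.polylines(im,[np.int32(q*16)],True,(0,255,0) if dx else (0,0,255),1,shift=4)
cv2.imwrite("pics/w2.png",cv2.resize(im[0:200,240:500],None,fx=3,fy=3,interpolation=0))
E
python3 w2.py
```

```text
rim 1148 [[-0.0859, -0.0294, 0.0563], [-0.0834, -0.029, 0.0575], [0.0039, 0.0044, 0.0625], [0.0903, 0.0286, 0.0678], [0.0941, 0.0291, 0.0679]]
yel 116 [[-0.0965, -0.0236, 0.0651], [-0.0957, -0.0132, 0.0659], [-0.0914, 0.0121, 0.0671], [-0.0871, 0.0248, 0.0678], [-0.0868, 0.0263, 0.0679]]
side 1 [0.0252 0.0277 0.0288] [0.011  0.0273]
side -1 [-0.0294 -0.0285 -0.0277] [-0.0074 -0.0285]
plate x [-0.1407283  0.1130643] y [-0.06666537  0.13452074]
```

View pics/w2.png

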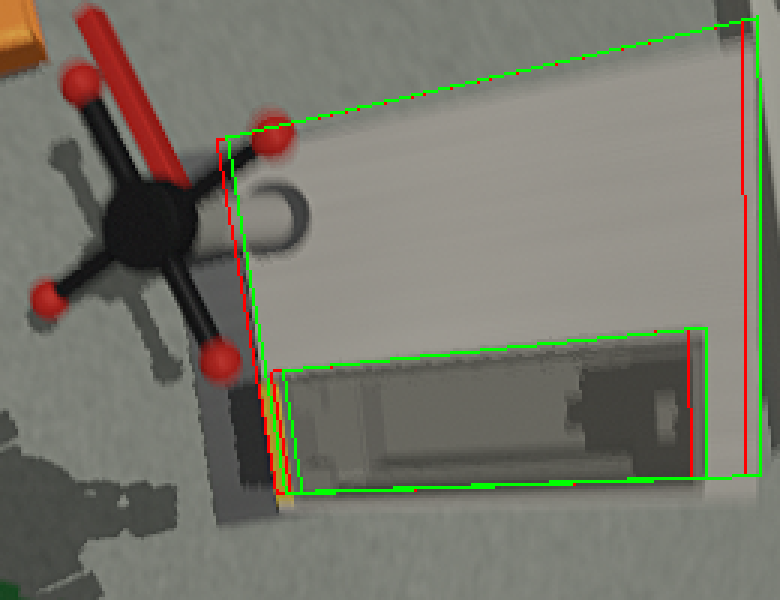

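```bash
python3 - <<'E'
from h import *
B=base(.7057,.1450,.0693,-6.53)
# tool x = base +y, z = -base z, y = z x x = -bz x by = bx
R=B[:3,:3]@np.c_[[0,1,0],[1,0,0],[0,0,-1]]
plan(T(R,B[:3,3]+B[:3,:3]@[0,-.02,.24]),10)
E
```

```text
10 rows ang [-0.597  0.122 -0.212] trav [-0.058  0.01   0.294] | [[0.56, 0.16, 0.42], [0.56, 0.15, 0.41], [0.56, 0.15, 0.39], [0.56, 0.15, 0.38], [0.56, 0.14, 0.36], [0.57, 0.14, 0.35], [0.57, 0.14, 0.33], [0.57, 0.13, 0.32], [0.58, 0.13, 0.31], [0.58, 0.13, 0.29], [0.59, 0.13, 0.28]]
```

>>> apply_moves(moves=[{"angular":[-0.597,0.122,-0.212],"travel":[-0.058,0.01,0.294],"grip":-1},{"angular":[-0.597,0.122,-0.212],"travel":[-0.058,0.01,0.294],"grip":-1},{"angular":[-0.597,0.122,-0.212],"travel":[-0.058,0.01,0.294],"grip":-1},{"angular":[-0.597,0.122,-0.212],"travel":[-0.058,0.01,0.294],"grip":-1},{"angular":[-0.597,0.122,-0.212],"travel":[-0.058,0.01,0.294],"grip":-1},{"angular":[-0.597,0.122,-0.212],"travel":[-0.058,0.01,0.294],"grip":-1},{"angular":[-0.597,0.122,-0.212],"travel":[-0.058,0.01,0.294],"grip":-1},{"angular":[-0.597,0.122,-0.212],"travel":[-0.058,0.01,0.294],"grip":-1},{"angular":[-0.597,0.122,-0.212],"travel":[-0.058,0.01,0.294],"grip":-1},{"angular":[-0.597,0.122,-0.212],"travel":[-0.058,0.01,0.294],"grip":-1},{"angular":[0,0,0],"travel":[0,0,0],"grip":-1}])

```text
clock: 4.2
ee_pos: [0.5899, 0.1294, 0.2767]
eef_rot: [[0.092, 0.88, 0.465], [0.994, -0.106, 0.004], [0.053, 0.462, -0.885]]
ft_force: [-0.7, 0.1, 0.4]
grip_width: 1.003
grip_force: 0.0
```

```bash
cat > w3.py <<'E'
from h import *
import pickle
p=manip.get_image("wrist"); pickle.dump(p,open("w3.pkl","wb"))
w=cloud(p); hsv=cv2.cvtColor(p["frame"],cv2.COLOR_BGR2HSV)
B=base(.7057,.1450,.0693,-6.53); L=(w-B[:3,3])@B[:3,:3]
r=(abs(L[...,2]-.064)<.004)&(abs(L[...,0])<.12)&(abs(L[...,1])<.05)
ye=(hsv[...,0]>15)&(hsv[...,0]<38)&(hsv[...,1]>110)
for nm,m in [("rim",r&~ye),("yel",r&ye)]:
    print(nm,m.sum(),np.percentile(L[m],[1,5,50,95,99],axis=0).round(4).tolist())
m=(abs(L[...,2])<.015)&(L[...,0]>-.1)&(L[...,0]<.08)&(L[...,1]>.04)&(L[...,1]<.13)
A=np.c_[L[m][:,:2],np.ones(m.sum())]; print("plate",np.linalg.lstsq(A,L[m][:,2],rcond=None)[0])
for s in (1,-1):
    m=r&~ye&(abs(L[...,0])<.06)&(L[...,1]*s>.02); print("side",s,np.percentile(L[m][:,1],[2,50,98]).round(4), np.polyfit(L[m][:,0],L[m][:,1],1).round(4),L[m][:,2].mean())
m=r&(abs(L[...,1])<.02)&(L[...,0]>.05); print("end",np.percentile(L[m][:,0],[2,50,98]).round(4),m.sum())
im=p["frame"].copy()
for c in ([[-.09,-.03,.064],[.09,-.03,.064],[.09,.03,.064],[-.09,.03,.064]],[[-.087,-.027,.064],[.087,-.027,.064],[.087,.027,.064],[-.087,.027,.064]],[[-.1,-.03,.062],[-.1,.03,.062]]):
    q=proj(p,np.array(c)@B[:3,:3].T+B[:3,3]); cv2.polylines(im,[np.int32(q*16)],True,(0,255,0),1,shift=4)
q=proj(p,B[:3,:3]@[0,0,.06]+B[:3,3])[0].astype(int); print(q)
y,x=max(0,q[1]-130),max(0,min(640-400,q[0]-200))
cv2.imwrite("pics/w3.png",cv2.resize(im[y:y+280,x:x+400],None,fx=2,fy=2,interpolation=0))
E
python3 w3.py
```

```text
rim 1679 [[-0.0904, -0.0287, 0.0601], [-0.0889, -0.0285, 0.0605], [-0.0143, 0.0029, 0.0643], [0.086, 0.0284, 0.0678], [0.0874, 0.0287, 0.0679]]
yel 342 [[-0.1013, -0.0234, 0.0644], [-0.1009, -0.0117, 0.0655], [-0.0966, 0.0117, 0.067], [-0.0923, 0.0261, 0.0679], [-0.0916, 0.027, 0.068]]
plate [-0.00220643 -0.05699511  0.00477471]
side 1 [0.0262 0.0276 0.0288] [0.0016 0.0276] 0.06646114423552583
side -1 [-0.0287 -0.0283 -0.0279] [ 0.0021 -0.0283] 0.06428374957847877
end [0.0719 0.082  0.0878] 328
[315 159]
```

View pics/w3.png

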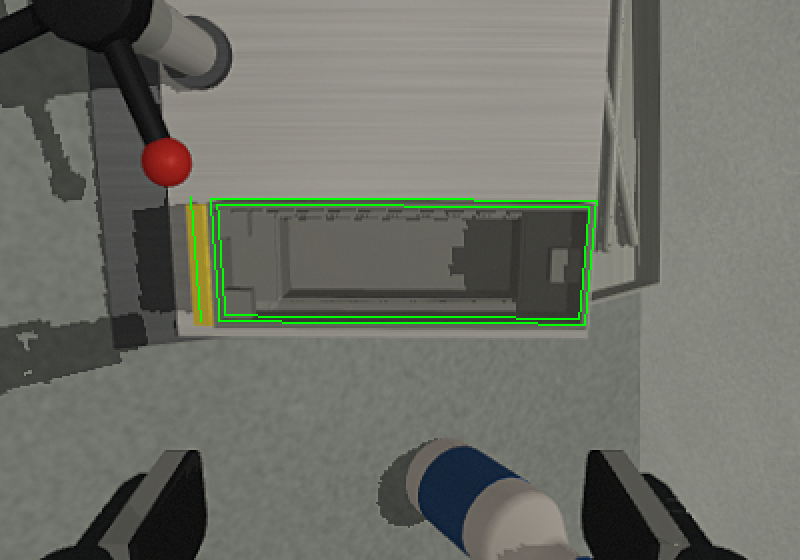

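```bash
python3 - <<'E'
from h import *
import pickle
p=pickle.load(open("w3.pkl","rb"));R,t,K,D=cam(p); C=np.linalg.inv(T(R,t)); X0=np.array([[-0.001,-0.955,-0.297,0.076],[1,-.001,-.001,0],[0,-.297,.955,-.135],[0,0,0,1]])
print(np.round(cur()@X0-C,3)); print(np.round(cur(),4), manip.get_state()["joints"],manip.get_state()["clock"])
w=cloud(p)
for n in ["top","scene"]:
    w0=cloud(pickle.load(open("p0.pkl","rb"))[n]); B=base(.7057,.1450,.0693,-6.53); L=(w0-B[:3,3])@B[:3,:3]
    m=(abs(L[...,2])<.012)&(L[...,0]>-.06)&(L[...,0]<.1)&(L[...,1]>.045)&(L[...,1]<.13)
    print(n,m.sum(),np.linalg.lstsq(np.c_[L[m][:,:2],np.ones(m.sum())],L[m][:,2],rcond=None)[0])
# counter plane in wrist
m=(abs(w[...,2])<.02)&(w[...,0]<.75)&(w[...,1]<.08); print(m.sum(),np.linalg.lstsq(np.c_[w[m][:,:2],np.ones(m.sum())],w[m][:,2],rcond=None)[0])
E
```

```text
[[-0.001  0.     0.001  0.   ]
 [-0.    -0.001  0.002  0.   ]
 [ 0.001 -0.002 -0.     0.002]
 [ 0.     0.     0.     0.   ]]
[[ 0.0927  0.8801  0.4657  0.5904]
 [ 0.9943 -0.1069  0.0041  0.1296]
 [ 0.0534  0.4626 -0.885   0.278 ]
 [ 0.      0.      0.      1.    ]] [ 0.1299386   0.29105412  1.86212594 -0.11550146  0.50988189  0.32313962] 4.25
top 1251 [ 0.00458906 -0.05612137  0.0036547 ]
scene 191 [-0.00355714 -0.06672433  0.00611566]
27790 [-0.00485563 -0.00638035  0.00333715]
```

My base frame helper used extrinsic Euler angles, so it was rolled by 3°. I'll fix it and refit.

```bash
sed -i "s/from_euler('zy'/from_euler('ZY'/" h.py
cat > w4.py <<'E'
from h import *
import pickle,sys
p=pickle.load(open("w3.pkl","rb"))
w=cloud(p); hsv=cv2.cvtColor(p["frame"],cv2.COLOR_BGR2HSV); ye=(hsv[...,0]>15)&(hsv[...,0]<38)&(hsv[...,1]>110)
x,y,z,yaw=.7045,.145,.0693,-7.
for it in range(5):
    B=base(x,y,z,yaw); L=(w-B[:3,3])@B[:3,:3]
    m=(abs(L[...,2])<.01)&(L[...,0]>-.1)&(L[...,0]<.08)&(L[...,1]>.045)&(L[...,1]<.13)
    c=np.linalg.lstsq(np.c_[L[m][:,:2],np.ones(m.sum())],L[m][:,2],rcond=None)[0]
    r=(abs(L[...,2]-.064)<.003)&(abs(L[...,0])<.12)&(abs(L[...,1])<.05)
    f=[np.percentile(L[r&(abs(L[...,0])<.08)&(L[...,1]*s>.02)][:,1],50-48*-s) for s in (-1,1)]
    sl=[np.polyfit(*L[r&~ye&(abs(L[...,0])<.07)&(L[...,1]*s>.02)][:,:2].T,1)[0] for s in (-1,1)]
    zs=[np.median(L[r&~ye&(abs(L[...,0])<.07)&(L[...,1]*s>.02)][:,2]) for s in (-1,1)]
    e=[np.percentile(L[r&ye][:,0],2),np.percentile(L[r&ye][:,0],98),np.percentile(L[r&(abs(L[...,1])<.025)][:,0],99)]
    print(np.round([x,y,z,yaw],4),"plate",c.round(4),"y",np.round(f,4),"slope",np.round(sl,4),"z",np.round(zs,4),"ends",np.round(e,4))
    d=B[:3,:3]@[((e[0]+.1)+(e[2]-.09))/2,sum(f)/2,c[2] if it<2 else 0]; x,y,z=np.array([x,y,z])+d; yaw+=np.degrees(np.mean(sl))
B=base(x,y,z,yaw); L=(w-B[:3,3])@B[:3,:3]
for nm,pp in [("w3",p),("w1",pickle.load(open("w1.pkl","rb"))),("top",pickle.load(open("p0.pkl","rb"))["top"])]:
    L=(cloud(pp)-B[:3,3])@B[:3,:3]; h=cv2.cvtColor(pp["frame"],cv2.COLOR_BGR2HSV)
    red=((h[...,0]<8)|(h[...,0]>172))&(h[...,1]>150)&(L[...,2]>.06)&(L[...,2]<.16)&(np.hypot(L[...,0]+.108,L[...,1]-.105)<.12)
    lab=cv2.connectedComponentsWithStats(red.astype(np.uint8))
    for i in range(1,lab[0]):
        if lab[2][i,4]>8:
            Q=np.nanmean(L[lab[1]==i],0); print(nm,"red",lab[2][i,4],Q.round(4),np.degrees(np.arctan2(Q[1]-.105,Q[0]+.108)).round(1))
E
python3 w4.py
```

```text
[ 0.7045  0.145   0.0693 -7.    ] plate [-0.0014 -0.0023  0.0043] y [-0.0345  0.0255] slope [-0.005  -0.0093] z [0.0643 0.064 ] ends [-0.1    -0.0911  0.0886]
[ 0.7013  0.1409  0.0728 -7.4093] plate [-0.0034  0.0023 -0.0001] y [-0.0305  0.0293] slope [0.0007 0.004 ] z [0.0637 0.064 ] ends [-0.0991 -0.0895  0.0908]
[ 0.702   0.1402  0.0732 -7.2724] plate [-0.0034  0.0012 -0.    ] y [-0.0299  0.0299] slope [-0.0015  0.0014] z [0.0638 0.064 ] ends [-0.0999 -0.0904  0.0899]
[ 0.702   0.1402  0.0732 -7.2764] plate [-0.0034  0.0012 -0.    ] y [-0.0299  0.0299] slope [-0.0015  0.0014] z [0.0638 0.064 ] ends [-0.0999 -0.0904  0.0899]
[ 0.702   0.1402  0.0732 -7.2769] plate [-0.0034  0.0012 -0.    ] y [-0.0299  0.0299] slope [-0.0014  0.0014] z [0.0638 0.064 ] ends [-0.0999 -0.0904  0.0899]
w3 red 56 [-0.05    0.119   0.1268] 13.5
w3 red 480 [-0.1636  0.0813  0.131 ] -156.9
w3 red 477 [-0.0841  0.0468  0.1311] -67.7
w1 red 751 [-0.1247  0.1568  0.1036] 107.9
w1 red 146 [-0.0473  0.1237  0.1308] 17.2
w1 red 99 [-0.1627  0.0804  0.1314] -155.8
w1 red 137 [-0.0833  0.0467  0.1309] -67.0
top red 24 [-0.0515  0.1249  0.1301] 19.4
top red 25 [-0.0864  0.0458  0.1307] -70.0
top red 106 [-0.13    0.1593  0.1054] 112.1
top red 21 [-0.1659  0.0801  0.1303] -156.7
```

```bash
python3 - <<'E'
from h import *
plan(T(down(4.9),[.5333,-.1355,.23]),22)
E
```

```text
22 rows ang [ 0.207 -0.215  0.767] trav [-0.233  0.13   0.057] | [[0.59, 0.13, 0.28], [0.61, 0.09, 0.28], [0.61, 0.05, 0.27], [0.62, 0.01, 0.27], [0.61, -0.03, 0.26], [0.59, -0.07, 0.25], [0.57, -0.1, 0.24], [0.54, -0.13, 0.23]]
```

>>> apply_moves(moves=[{"angular":[0.207,-0.215,0.767],"travel":[-0.233,0.13,0.057],"grip":-1},{"angular":[0.207,-0.215,0.767],"travel":[-0.233,0.13,0.057],"grip":-1},{"angular":[0.207,-0.215,0.767],"travel":[-0.233,0.13,0.057],"grip":-1},{"angular":[0.207,-0.215,0.767],"travel":[-0.233,0.13,0.057],"grip":-1},{"angular":[0.207,-0.215,0.767],"travel":[-0.233,0.13,0.057],"grip":-1},{"angular":[0.207,-0.215,0.767],"travel":[-0.233,0.13,0.057],"grip":-1},{"angular":[0.207,-0.215,0.767],"travel":[-0.233,0.13,0.057],"grip":-1},{"angular":[0.207,-0.215,0.767],"travel":[-0.233,0.13,0.057],"grip":-1},{"angular":[0.207,-0.215,0.767],"travel":[-0.233,0.13,0.057],"grip":-1},{"angular":[0.207,-0.215,0.767],"travel":[-0.233,0.13,0.057],"grip":-1},{"angular":[0.207,-0.215,0.767],"travel":[-0.233,0.13,0.057],"grip":-1}])

```text
clock: 5.35
ee_pos: [0.6117, -0.0152, 0.2644]
eef_rot: [[0.709, 0.662, 0.241], [0.695, -0.714, -0.085], [0.116, 0.228, -0.967]]
ft_force: [-0.3, 0.0, 0.6]
grip_width: 0.998
grip_force: 0.0
```

>>> apply_moves(moves=[{"angular":[0.207,-0.215,0.767],"travel":[-0.233,0.13,0.057],"grip":-1},{"angular":[0.207,-0.215,0.767],"travel":[-0.233,0.13,0.057],"grip":-1},{"angular":[0.207,-0.215,0.767],"travel":[-0.233,0.13,0.057],"grip":-1},{"angular":[0.207,-0.215,0.767],"travel":[-0.233,0.13,0.057],"grip":-1},{"angular":[0.207,-0.215,0.767],"travel":[-0.233,0.13,0.057],"grip":-1},{"angular":[0.207,-0.215,0.767],"travel":[-0.233,0.13,0.057],"grip":-1},{"angular":[0.207,-0.215,0.767],"travel":[-0.233,0.13,0.057],"grip":-1},{"angular":[0.207,-0.215,0.767],"travel":[-0.233,0.13,0.057],"grip":-1},{"angular":[0.207,-0.215,0.767],"travel":[-0.233,0.13,0.057],"grip":-1},{"angular":[0.207,-0.215,0.767],"travel":[-0.233,0.13,0.057],"grip":-1},{"angular":[0.207,-0.215,0.767],"travel":[-0.233,0.13,0.057],"grip":-1},{"angular":[0,0,0],"travel":[0,0,0],"grip":-1}])

```text
clock: 6.55
ee_pos: [0.5333, -0.1358, 0.2316]
eef_rot: [[0.996, 0.084, 0.001], [0.084, -0.996, 0.001], [0.001, -0.001, -1.0]]
ft_force: [0.5, -0.6, 0.3]
grip_width: 1.0
grip_force: 0.0
```

```bash
cat > b1.py <<'E'
from h import *
import sys
p=manip.get_image("wrist"); cv2.imwrite("pics/b1.png",p["frame"])
w=cloud(p); hsv=cv2.cvtColor(p["frame"],cv2.COLOR_BGR2HSV); ye=(hsv[...,0]>15)&(hsv[...,0]<38)&(hsv[...,1]>110)
bl=(hsv[...,0]>100)&(hsv[...,0]<130)&(hsv[...,1]>110)
yaw=4.9; x,y=.5333,-.1355
for it in range(4):
    B=T(Ro.from_euler('z',yaw,degrees=True).as_matrix(),[x,y,0]); L=(w-B[:3,3])@B[:3,:3]
    r=(abs(L[...,2]-.064)<.004)&(abs(L[...,0])<.12)&(abs(L[...,1])<.05)
    f=[np.percentile(L[r&bl&(abs(L[...,0])<.08)&(L[...,1]*s>.024)][:,1],50-48*-s) for s in (-1,1)]
    sl=[np.polyfit(*L[r&bl&(abs(L[...,0])<.08)&(L[...,1]*s>.024)][:,:2].T,1)[0] for s in (-1,1)]
    e=[np.percentile(L[r&ye][:,0],2),np.percentile(L[r&ye][:,0],98),np.percentile(L[r&bl&(abs(L[...,1])<.025)][:,0],98)]
    print(np.round([x,y,yaw],4),f,sl,e,np.nanmedian(L[r&bl][:,2]))
    x,y=(B[:3,:3]@[(e[0]+.1+e[2]-.09)/2,sum(f)/2,0])[:2]+[x,y]; yaw+=np.degrees(np.mean(sl))
print(x,y,yaw); c=manip.get_state(); print(c["joints"],c["clock"])
plan(T(down(yaw),[x,y,.034]),6)
E
python3 b1.py
```

```text
[ 0.5333 -0.1355  4.9   ] [np.float64(-0.02897915288388403), np.float64(0.030748624790843747)] [np.float64(-0.0018113447674058451), np.float64(-0.0003807817374579685)] [np.float64(-0.0981080619479755), np.float64(-0.08915453289162556), np.float64(0.09069892341628848)] 0.06410217909218582
[ 0.5345 -0.1345  4.8372] [np.float64(-0.029852224693557274), np.float64(0.029847111195241114)] [np.float64(-0.0006048077336855446), np.float64(0.000756829308822755)] [np.float64(-0.09942424432225408), np.float64(-0.0904457480540296), np.float64(0.08940169142155263)] 0.06410217909218582
[ 0.5345 -0.1345  4.8416] [np.float64(-0.029850804949333405), np.float64(0.02984634967172697)] [np.float64(-0.0006807885168136135), np.float64(0.0006808486099315196)] [np.float64(-0.0994117033098689), np.float64(-0.09043345614054724), np.float64(0.08941404302713107)] 0.06410217909218582
[ 0.5345 -0.1345  4.8416] [np.float64(-0.029848577759911423), np.float64(0.02984857599884012)] [np.float64(-0.0006808185515134823), np.float64(0.0006808185752681136)] [np.float64(-0.09941287266844653), np.float64(-0.09043462559760226), np.float64(0.08941287354038231)] 0.06410217909218582
0.5345054584128853 -0.13451346610861387 4.841557021102953
[-3.68878039e-01  3.93227429e-01  1.75296269e+00  1.09153275e-03
  9.93305122e-01  1.11488647e+00] 6.6
6 rows ang [ 0.    -0.005  0.004] trav [ 0.002 -0.003  0.659] | [[0.53, -0.14, 0.23], [0.53, -0.14, 0.2], [0.53, -0.14, 0.17], [0.53, -0.13, 0.13], [0.53, -0.13, 0.1], [0.53, -0.13, 0.07], [0.53, -0.13, 0.03]]
```

View pics/b1.png

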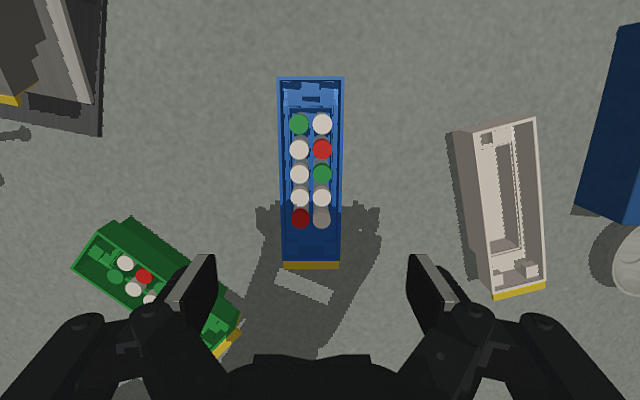

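The close view confirms the choice: the blue tote fills (278–344, 77–268), its yellow lip is nearest the robot at (311,264), and the green look-alike sits at (150,290). I'll descend and grip.

>>> apply_moves(force=50, moves=[{"angular":[0,-0.005,0.004],"travel":[0.002,-0.003,0.66],"grip":-1},{"angular":[0,-0.005,0.004],"travel":[0.002,-0.003,0.66],"grip":-1},{"angular":[0,-0.005,0.004],"travel":[0.002,-0.003,0.66],"grip":-1},{"angular":[0,-0.005,0.004],"travel":[0.002,-0.003,0.66],"grip":-1},{"angular":[0,-0.005,0.004],"travel":[0.002,-0.003,0.66],"grip":-1},{"angular":[0,-0.005,0.004],"travel":[0.002,-0.003,0.36],"grip":-1},{"angular":[0,0,0],"travel":[0,0,0.3],"grip":-1},{"angular":[0,0,0],"travel":[0,0,0],"grip":-1},{"angular":[0,0,0],"travel":[0,0,0],"grip":0.6},{"angular":[0,0,0],"travel":[0,0,0],"grip":0.6},{"angular":[0,0,0],"travel":[0,0,0],"grip":0.6},{"angular":[0,0,0],"travel":[0,0,0],"grip":0.6}])

```text
clock: 7.8
ee_pos: [0.5349, -0.1343, 0.0341]
eef_rot: [[0.996, 0.085, 0.002], [0.085, -0.996, -0.001], [0.001, 0.001, -1.0]]
ft_force: [1.0, 1.3, 7.8]
grip_width: 0.697
grip_force: 55.2
```

>>> apply_moves(moves=[{"angular":[0,0,0],"travel":[0,0,0],"grip":1},{"angular":[0,0,0],"travel":[0,0,0],"grip":1},{"angular":[0,0,0],"travel":[0,0,0],"grip":1}])

```text
clock: 8.1
ee_pos: [0.5349, -0.1343, 0.0341]
eef_rot: [[0.996, 0.085, 0.002], [0.085, -0.996, -0.001], [0.001, 0.001, -1.0]]
ft_force: [0.2, 2.3, 7.6]
grip_width: 0.695
grip_force: 55.2
```

```bash
python3 - <<'E'
from h import *
import pickle
M=cur(); blue=T(Ro.from_euler('z',4.84,degrees=True).as_matrix(),[.5345,-.1345,0]); H=np.linalg.inv(M)@blue; pickle.dump(H,open("H.pkl","wb")); print(H.round(4))
a=plan(T(M[:3,:3],[.53,-.13,.34]),8)
b=plan(T(down(172.7),[.60,.14,.36]),38,a)
B=base(.702,.1402,.0732,-7.277); F=T(np.diag([-1.,-1,1]),[0,0,.056])
up=lambda h:B@T(np.eye(3),[0,0,h])@F@np.linalg.inv(H)
c=plan(up(.09),10,b); print(c.round(3), up(0).round(3))
E
```

```text
[[ 1.00e+00  2.00e-04  1.50e-03 -4.00e-04]
 [ 2.00e-04 -1.00e+00  8.00e-04  2.00e-04]
 [ 1.50e-03 -8.00e-04 -1.00e+00  3.41e-02]
 [ 0.00e+00  0.00e+00  0.00e+00  1.00e+00]]
8 rows ang [ 0.  0. -0.] trav [-0.01  -0.011 -0.765] | [[0.53, -0.13, 0.03], [0.53, -0.13, 0.07], [0.53, -0.13, 0.11], [0.53, -0.13, 0.15], [0.53, -0.13, 0.19], [0.53, -0.13, 0.23], [0.53, -0.13, 0.26], [0.53, -0.13, 0.3], [0.53, -0.13, 0.34]]
38 rows ang [ 0.001  0.    -0.964] trav [ 0.212  0.042 -0.01 ] | [[0.53, -0.13, 0.34], [0.59, -0.12, 0.34], [0.65, -0.09, 0.35], [0.68, -0.04, 0.35], [0.69, 0.03, 0.35], [0.67, 0.09, 0.36], [0.62, 0.13, 0.36]]
10 rows ang [-0.002 -0.61   0.001] trav [0.024 0.026 0.258] | [[0.6, 0.14, 0.36], [0.6, 0.14, 0.35], [0.6, 0.14, 0.33], [0.6, 0.14, 0.32], [0.6, 0.15, 0.31], [0.6, 0.15, 0.29], [0.6, 0.15, 0.28], [0.61, 0.15, 0.27], [0.61, 0.15, 0.26], [0.61, 0.15, 0.24], [0.62, 0.15, 0.23]]
[[-0.876  0.126  0.465  0.618]
 [ 0.112  0.992 -0.058  0.151]
 [-0.468  0.001 -0.883  0.232]
 [ 0.     0.     0.     1.   ]] [[-0.877  0.126  0.465  0.66 ]
 [ 0.112  0.992 -0.058  0.145]
 [-0.468  0.001 -0.884  0.153]
 [ 0.     0.     0.     1.   ]]
```

>>> apply_moves(moves=[{"angular":[0,0,0],"travel":[0,0,-0.2],"grip":1},{"angular":[0,0,0],"travel":[-0.01,-0.011,-0.6],"grip":1},{"angular":[0,0,0],"travel":[-0.01,-0.011,-0.765],"grip":1},{"angular":[0,0,0],"travel":[-0.01,-0.011,-0.765],"grip":1},{"angular":[0,0,0],"travel":[-0.01,-0.011,-0.765],"grip":1},{"angular":[0,0,0],"travel":[-0.01,-0.011,-0.765],"grip":1},{"angular":[0,0,0],"travel":[-0.01,-0.011,-0.765],"grip":1},{"angular":[0,0,0],"travel":[-0.01,-0.011,-0.765],"grip":1},{"angular":[0,0,0],"travel":[-0.01,-0.011,-0.5],"grip":1},{"angular":[0,0,0],"travel":[0,0,-0.2],"grip":1}])

```text
clock: 9.1
ee_pos: [0.5298, -0.1301, 0.3403]
eef_rot: [[0.996, 0.084, 0.003], [0.084, -0.996, -0.001], [0.002, 0.002, -1.0]]
ft_force: [-0.0, -0.3, -4.2]
grip_width: 0.693
grip_force: 56.2
```

>>> apply_moves(moves=[{"angular":[0,0,-0.964],"travel":[0.212,0.042,-0.01],"grip":1},{"angular":[0,0,-0.964],"travel":[0.212,0.042,-0.01],"grip":1},{"angular":[0,0,-0.964],"travel":[0.212,0.042,-0.01],"grip":1},{"angular":[0,0,-0.964],"travel":[0.212,0.042,-0.01],"grip":1},{"angular":[0,0,-0.964],"travel":[0.212,0.042,-0.01],"grip":1},{"angular":[0,0,-0.964],"travel":[0.212,0.042,-0.01],"grip":1},{"angular":[0,0,-0.964],"travel":[0.212,0.042,-0.01],"grip":1},{"angular":[0,0,-0.964],"travel":[0.212,0.042,-0.01],"grip":1},{"angular":[0,0,-0.964],"travel":[0.212,0.042,-0.01],"grip":1},{"angular":[0,0,-0.964],"travel":[0.212,0.042,-0.01],"grip":1},{"angular":[0,0,-0.964],"travel":[0.212,0.042,-0.01],"grip":1},{"angular":[0,0,-0.964],"travel":[0.212,0.042,-0.01],"grip":1}])

```text
clock: 10.3
ee_pos: [0.6489, -0.0914, 0.3419]
eef_rot: [[0.529, 0.848, -0.003], [0.848, -0.529, 0.001], [-0.001, -0.003, -1.0]]
ft_force: [1.0, 0.6, -3.1]
grip_width: 0.695
grip_force: 55.9
```

>>> apply_moves(moves=[{"angular":[0,0,-0.964],"travel":[0.212,0.042,-0.01],"grip":1},{"angular":[0,0,-0.964],"travel":[0.212,0.042,-0.01],"grip":1},{"angular":[0,0,-0.964],"travel":[0.212,0.042,-0.01],"grip":1},{"angular":[0,0,-0.964],"travel":[0.212,0.042,-0.01],"grip":1},{"angular":[0,0,-0.964],"travel":[0.212,0.042,-0.01],"grip":1},{"angular":[0,0,-0.964],"travel":[0.212,0.042,-0.01],"grip":1},{"angular":[0,0,-0.964],"travel":[0.212,0.042,-0.01],"grip":1},{"angular":[0,0,-0.964],"travel":[0.212,0.042,-0.01],"grip":1},{"angular":[0,0,-0.964],"travel":[0.212,0.042,-0.01],"grip":1},{"angular":[0,0,-0.964],"travel":[0.212,0.042,-0.01],"grip":1},{"angular":[0,0,-0.964],"travel":[0.212,0.042,-0.01],"grip":1},{"angular":[0,0,-0.964],"travel":[0.212,0.042,-0.01],"grip":1}])

```text
clock: 11.5
ee_pos: [0.6894, 0.027, 0.3477]
eef_rot: [[-0.359, 0.933, -0.004], [0.933, 0.359, 0.0], [0.001, -0.003, -1.0]]
ft_force: [-0.0, 0.8, -3.3]
grip_width: 0.701
grip_force: 55.9
```

>>> apply_moves(moves=[{"angular":[0,0,-0.964],"travel":[0.212,0.042,-0.01],"grip":1},{"angular":[0,0,-0.964],"travel":[0.212,0.042,-0.01],"grip":1},{"angular":[0,0,-0.964],"travel":[0.212,0.042,-0.01],"grip":1},{"angular":[0,0,-0.964],"travel":[0.212,0.042,-0.01],"grip":1},{"angular":[0,0,-0.964],"travel":[0.212,0.042,-0.01],"grip":1},{"angular":[0,0,-0.964],"travel":[0.212,0.042,-0.01],"grip":1},{"angular":[0,0,-0.964],"travel":[0.212,0.042,-0.01],"grip":1},{"angular":[0,0,-0.964],"travel":[0.212,0.042,-0.01],"grip":1},{"angular":[0,0,-0.964],"travel":[0.212,0.042,-0.01],"grip":1},{"angular":[0,0,-0.964],"travel":[0.212,0.042,-0.01],"grip":1},{"angular":[0,0,-0.964],"travel":[0.212,0.042,-0.01],"grip":1},{"angular":[0,0,-0.964],"travel":[0.212,0.042,-0.01],"grip":1}])

```text
clock: 12.7
ee_pos: [0.6191, 0.1306, 0.3539]
eef_rot: [[-0.962, 0.274, -0.003], [0.274, 0.962, -0.0], [0.003, -0.001, -1.0]]
ft_force: [0.3, -0.5, -3.6]
grip_width: 0.7
grip_force: 55.9
```

```bash
cat > c1.py <<'E'
from h import *
import pickle,sys
H=pickle.load(open("H.pkl","rb")); B=base(.702,.1402,.0732,-7.277); F=T(np.diag([-1.,-1,1]),[0,0,.056])
up=lambda h:B@T(np.eye(3),[0,0,h])@F@np.linalg.inv(H)
s=manip.get_state(); print(s["clock"],s["grip_width"],s["joints"].round(3) if hasattr(s["joints"],'round') else s["joints"])
E
cat > c2.py <<'E'
from c1 import *
b=plan(T(down(172.7),[.60,.14,.36]),2); plan(up(.09),10,b)
E
python3 c2.py
```

```text
12.7 0.699918389280056 [ 0.104  0.418  1.372  0.     1.354 -1.19 ]
2 rows ang [-0.006 -0.02  -0.939] trav [ 0.208  0.046 -0.06 ] | [[0.62, 0.13, 0.35], [0.61, 0.14, 0.36], [0.6, 0.14, 0.36]]
10 rows ang [-0.001 -0.609 -0.001] trav [0.024 0.026 0.259] | [[0.6, 0.14, 0.36], [0.6, 0.14, 0.35], [0.6, 0.14, 0.33], [0.6, 0.14, 0.32], [0.6, 0.15, 0.31], [0.6, 0.15, 0.3], [0.6, 0.15, 0.28], [0.61, 0.15, 0.27], [0.61, 0.15, 0.26], [0.61, 0.15, 0.24], [0.62, 0.15, 0.23]]
```

>>> apply_moves(moves=[{"angular":[-0.006,-0.02,-0.939],"travel":[0.208,0.046,-0.06],"grip":1},{"angular":[-0.006,-0.02,-0.939],"travel":[0.208,0.046,-0.06],"grip":1},{"angular":[-0.001,-0.609,-0.001],"travel":[0.024,0.026,0.259],"grip":1},{"angular":[-0.001,-0.609,-0.001],"travel":[0.024,0.026,0.259],"grip":1},{"angular":[-0.001,-0.609,-0.001],"travel":[0.024,0.026,0.259],"grip":1},{"angular":[-0.001,-0.609,-0.001],"travel":[0.024,0.026,0.259],"grip":1},{"angular":[-0.001,-0.609,-0.001],"travel":[0.024,0.026,0.259],"grip":1},{"angular":[-0.001,-0.609,-0.001],"travel":[0.024,0.026,0.259],"grip":1},{"angular":[-0.001,-0.609,-0.001],"travel":[0.024,0.026,0.259],"grip":1},{"angular":[-0.001,-0.609,-0.001],"travel":[0.024,0.026,0.259],"grip":1},{"angular":[-0.001,-0.609,-0.001],"travel":[0.024,0.026,0.259],"grip":1},{"angular":[-0.001,-0.609,-0.001],"travel":[0.024,0.026,0.259],"grip":1}])

```text
clock: 13.9
ee_pos: [0.6181, 0.1506, 0.2319]
eef_rot: [[-0.875, 0.129, 0.466], [0.114, 0.992, -0.06], [-0.47, 0.001, -0.883]]
ft_force: [0.9, -0.9, -4.0]
grip_width: 0.698
grip_force: 56.0
```

>>> apply_moves(moves=[{"angular":[0,0,0],"travel":[0,0,0],"grip":1},{"angular":[0,0,0],"travel":[0,0,0],"grip":1}])

```text
clock: 14.1
ee_pos: [0.6186, 0.1506, 0.2331]
eef_rot: [[-0.876, 0.129, 0.464], [0.115, 0.992, -0.06], [-0.468, 0.0, -0.884]]
ft_force: [0.3, -0.1, -3.4]
grip_width: 0.696
grip_force: 55.8
```

```bash
cat > c3.py <<'E'
from c1 import *
# in-hand blue tote pose from wrist: fit relative to expected
p=manip.get_image("wrist"); cv2.imwrite("pics/c3.png",p["frame"])
E_=cur()@H; w=cloud(p); L=(w-E_[:3,3])@E_[:3,:3]; hsv=cv2.cvtColor(p["frame"],cv2.COLOR_BGR2HSV); bl=(hsv[...,0]>100)&(hsv[...,0]<130)&(hsv[...,1]>110)
m=bl&(abs(L[...,0])<.12)&(abs(L[...,1])<.04)&(L[...,2]>.05)&(L[...,2]<.08)
print(m.sum(),np.percentile(L[m],[2,10,50,90,98],axis=0).round(4).tolist())
print("blue in base",(np.linalg.inv(B)@E_).round(4).tolist()); plan(up(.02),6); plan(up(-.002),6,up(.02))
im=p["frame"]
E
python3 c3.py
```

```text
14.1 0.695918783575973 [ 0.193  0.399  1.832 -0.334  0.468 -0.983]
15249 [[-0.0232, -0.0288, 0.0507], [-0.0021, -0.0274, 0.0538], [0.0668, 0.0008, 0.0622], [0.0885, 0.0288, 0.0642], [0.0902, 0.0302, 0.0649]]
blue in base [[-1.0, -0.0031, -0.001, 0.0019], [0.0031, -1.0, 0.0014, -0.0], [-0.001, 0.0014, 1.0, 0.1469], [0.0, 0.0, 0.0, 1.0]]
6 rows ang [-0.003  0.002 -0.007] trav [ 0.006 -0.     0.236] | [[0.62, 0.15, 0.23], [0.62, 0.15, 0.22], [0.63, 0.15, 0.21], [0.63, 0.15, 0.2], [0.64, 0.15, 0.19], [0.65, 0.15, 0.18], [0.65, 0.15, 0.17]]
6 rows ang [ 0. -0.  0.] trav [-0.    -0.     0.073] | [[0.65, 0.15, 0.17], [0.65, 0.15, 0.17], [0.65, 0.15, 0.16], [0.66, 0.15, 0.16], [0.66, 0.15, 0.16], [0.66, 0.15, 0.15], [0.66, 0.15, 0.15]]
```

View pics/c3.png

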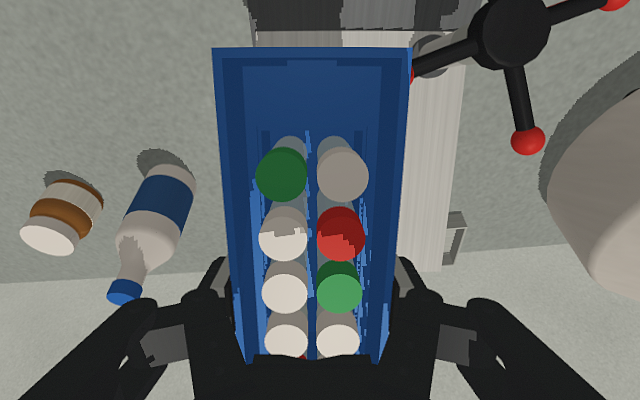

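The picture shows the tote held square: plain end at (312,50), vials visible, the nearest wheel ball at (410,75) clear of its side. I'll lower it.

>>> apply_moves(moves=[{"angular":[-0.003,0.002,-0.007],"travel":[0.006,0,0.236],"grip":1},{"angular":[-0.003,0.002,-0.007],"travel":[0.006,0,0.236],"grip":1},{"angular":[-0.003,0.002,-0.007],"travel":[0.006,0,0.236],"grip":1},{"angular":[-0.003,0.002,-0.007],"travel":[0.006,0,0.236],"grip":1},{"angular":[-0.003,0.002,-0.007],"travel":[0.006,0,0.236],"grip":1},{"angular":[-0.003,0.002,-0.007],"travel":[0.006,0,0.236],"grip":1},{"angular":[0,0,0],"travel":[0,0,0],"grip":1},{"angular":[0,0,0],"travel":[0,0,0],"grip":1}])

```text
clock: 14.95
ee_pos: [0.6505, 0.1467, 0.1699]
eef_rot: [[-0.876, 0.126, 0.465], [0.111, 0.992, -0.058], [-0.469, 0.001, -0.883]]
ft_force: [-0.2, 0.3, -3.2]
grip_width: 0.696
grip_force: 55.8
```

```bash
cat > c4.py <<'E'
from c1 import *
print("blue in base",(np.linalg.inv(B)@cur()@H).round(4).tolist(),s["ft_force"]); plan(up(-.001),8)
E
python3 c4.py
```

```text
14.95 0.6955044229219641 [ 0.174  0.519  1.825 -0.409  0.355 -0.918]
blue in base [[-1.0, 0.0002, -0.001, -0.0], [-0.0002, -1.0, -0.0002, 0.0001], [-0.001, -0.0002, 1.0, 0.0756], [0.0, 0.0, 0.0, 1.0]] [-0.23518372  0.29295253 -3.21098999]
8 rows ang [0.    0.002 0.   ] trav [-0.    -0.     0.052] | [[0.65, 0.15, 0.17], [0.65, 0.15, 0.17], [0.65, 0.15, 0.17], [0.65, 0.15, 0.16], [0.66, 0.15, 0.16], [0.66, 0.15, 0.16], [0.66, 0.15, 0.16], [0.66, 0.15, 0.15], [0.66, 0.15, 0.15]]
```

Aligned. I'll lower slowly and watch the force.

>>> apply_moves(moves=[{"angular":[0,0,0],"travel":[0,0,0.05],"grip":1},{"angular":[0,0,0],"travel":[0,0,0.05],"grip":1},{"angular":[0,0,0],"travel":[0,0,0.05],"grip":1},{"angular":[0,0,0],"travel":[0,0,0.05],"grip":1},{"angular":[0,0,0],"travel":[0,0,0.05],"grip":1},{"angular":[0,0,0],"travel":[0,0,0.05],"grip":1},{"angular":[0,0,0],"travel":[0,0,0.04],"grip":1},{"angular":[0,0,0],"travel":[0,0,0],"grip":1}])

```text
clock: 15.75
ee_pos: [0.6584, 0.1457, 0.1548]
eef_rot: [[-0.876, 0.126, 0.466], [0.111, 0.992, -0.058], [-0.469, 0.001, -0.883]]
ft_force: [-0.1, 0.5, -3.8]
grip_width: 0.7
grip_force: 55.8
```

```bash
python3 c4.py
```

```text
15.75 0.7000130311431434 [ 0.17   0.549  1.819 -0.432  0.332 -0.897]
blue in base [[-1.0, 0.0002, -0.0011, -0.0], [-0.0002, -1.0, -0.0002, 0.0001], [-0.0011, -0.0002, 1.0, 0.0586], [0.0, 0.0, 0.0, 1.0]] [-0.06611228  0.47641017 -3.84629653]
8 rows ang [0.    0.002 0.   ] trav [-0.    -0.     0.009] | [[0.66, 0.15, 0.15], [0.66, 0.15, 0.15], [0.66, 0.15, 0.15], [0.66, 0.15, 0.15], [0.66, 0.15, 0.15], [0.66, 0.15, 0.15], [0.66, 0.15, 0.15], [0.66, 0.15, 0.15], [0.66, 0.15, 0.15]]
```

No contact yet at 58.6 mm, and 5 mm is inside the rim without any resistance. Going on in small steps.

>>> apply_moves(moves=[{"angular":[0,0,0],"travel":[0,0,0.02],"grip":1},{"angular":[0,0,0],"travel":[0,0,0.02],"grip":1},{"angular":[0,0,0],"travel":[0,0,0.015],"grip":1},{"angular":[0,0,0],"travel":[0,0,0],"grip":1}])

```text
clock: 16.15
ee_pos: [0.6597, 0.1456, 0.1527]
eef_rot: [[-0.876, 0.126, 0.466], [0.111, 0.992, -0.058], [-0.469, 0.001, -0.883]]
ft_force: [-0.0, -0.1, -3.3]
grip_width: 0.692
grip_force: 55.8
```

>>> apply_moves(moves=[{"angular":[0,0,0],"travel":[0,0,0.02],"grip":1},{"angular":[0,0,0],"travel":[0,0,0.02],"grip":1},{"angular":[0,0,0],"travel":[0,0,0],"grip":1}])

```text
clock: 16.45
ee_pos: [0.6599, 0.1455, 0.1525]
eef_rot: [[-0.876, 0.126, 0.466], [0.111, 0.992, -0.059], [-0.47, 0.001, -0.883]]
ft_force: [-14.3, 0.8, 14.1]
grip_width: 0.7
grip_force: 58.7
```

Contact is at seat height, about 56 mm. I'll ease off a little and release.

>>> apply_moves(force=20, moves=[{"angular":[0,0,0],"travel":[0,0,-0.025],"grip":1},{"angular":[0,0,0],"travel":[0,0,0],"grip":1},{"angular":[0,0,0],"travel":[0,0,0],"grip":-0.5},{"angular":[0,0,0],"travel":[0,0,0],"grip":-1},{"angular":[0,0,0],"travel":[0,0,0],"grip":-1},{"angular":[0,0,0],"travel":[0,0,0],"grip":-1},{"angular":[0,0,0],"travel":[0,0,0],"grip":-1}])

```text
clock: 17.15
ee_pos: [0.6601, 0.1455, 0.1521]
eef_rot: [[-0.876, 0.126, 0.466], [0.111, 0.992, -0.058], [-0.47, 0.001, -0.883]]
ft_force: [1.1, -0.1, -0.8]
grip_width: 0.995
grip_force: 0.0
```

>>> apply_moves(moves=[{"angular":[0,0,0],"travel":[0,0,-0.2],"grip":-1},{"angular":[0,0,0],"travel":[0,0,-0.4],"grip":-1},{"angular":[0,0,0],"travel":[0,0,-0.6],"grip":-1},{"angular":[0,0,0],"travel":[0,0,-0.6],"grip":-1},{"angular":[0,0,0],"travel":[0,0,-0.6],"grip":-1},{"angular":[0,0,0],"travel":[0,0,-0.6],"grip":-1},{"angular":[0,0,0],"travel":[0,0,0],"grip":-1}])

```text
clock: 17.85
ee_pos: [0.5896, 0.1549, 0.289]
eef_rot: [[-0.873, 0.125, 0.471], [0.111, 0.992, -0.057], [-0.475, 0.003, -0.88]]
ft_force: [0.8, -0.2, 0.4]
grip_width: 0.999
grip_force: 0.0
```

```bash
cat > d1.py <<'E'
from c1 import *
for n in ("wrist","top"):
    p=manip.get_image(n); 
    if n=="wrist": cv2.imwrite("pics/d1.png",p["frame"])
    w=cloud(p); hsv=cv2.cvtColor(p["frame"],cv2.COLOR_BGR2HSV); bl=(hsv[...,0]>100)&(hsv[...,0]<130)&(hsv[...,1]>110); ye=(hsv[...,0]>15)&(hsv[...,0]<38)&(hsv[...,1]>110)
    L=(w-B[:3,3])@B[:3,:3]
    k=(abs(L[...,0])<.13)&(abs(L[...,1])<.045)&(L[...,2]>.10)&(L[...,2]<.14)
    print(n,"blue",(k&bl).sum(),np.percentile(L[k&bl],[1,50,99],axis=0).round(4).tolist(),"yel",(k&ye).sum(),np.percentile(L[k&ye],[2,50,98],axis=0).round(4).tolist() if (k&ye).any() else "")
    for sx in (-1,1):
        m=k&bl&(L[...,0]*sx>.04)&(L[...,2]>.115); print("  end",sx,m.sum(),np.median(L[m],0).round(4))
    red=((hsv[...,0]<8)|(hsv[...,0]>172))&(hsv[...,1]>150)&(L[...,2]>.06)&(L[...,2]<.16)&(np.hypot(L[...,0]+.108,L[...,1]-.105)<.12)
    lab=cv2.connectedComponentsWithStats(red.astype(np.uint8))
    for i in range(1,lab[0]):
        if lab[2][i,4]>8:
            Q=np.nanmean(L[lab[1]==i],0); print(n,"red",lab[2][i,4],Q.round(4),np.degrees(np.arctan2(Q[1]-.105,Q[0]+.108)).round(1))
print("tool in base",(np.linalg.inv(B)@cur()).round(3).tolist())
E
python3 d1.py
```

```text
17.85 0.9985336517979941 [ 0.211  0.294  1.827 -0.29   0.568 -1.024]
wrist blue 4242 [[-0.0902, -0.0301, 0.1008], [0.0023, -0.0002, 0.1169], [0.0884, 0.0291, 0.1211]] yel 528 [[0.0896, -0.028, 0.1173], [0.0949, 0.0014, 0.1187], [0.0992, 0.0272, 0.1201]]
  end -1 875 [-0.0803  0.0006  0.1198]
  end 1 665 [ 0.0846 -0.0004  0.1194]
wrist red 589 [-0.1317  0.1647  0.1262] 111.6
wrist red 458 [-0.086   0.0456  0.1311] -69.7
wrist red 413 [-0.0507  0.124   0.1307] 18.3
wrist red 48 [-0.0303  0.0154  0.1109] -49.1
top blue 236 [[-0.0885, -0.0315, 0.1012], [0.0301, 0.0154, 0.1146], [0.086, 0.0289, 0.1241]] yel 75 [[0.0877, -0.0289, 0.1099], [0.0933, -0.0012, 0.1177], [0.0988, 0.0278, 0.1233]]
  end -1 15 [-0.0543  0.0267  0.1193]
  end 1 42 [ 0.0682 -0.0066  0.1188]
top red 23 [-0.0509  0.1249  0.1311] 19.2
top red 96 [-0.1314  0.1624  0.1056] 112.2
tool in base [[-1.0, -0.0, 0.002, -0.0], [-0.0, 1.0, 0.002, -0.0], [-0.002, 0.002, -1.0, 0.24], [0.0, 0.0, 0.0, 1.0]]
```

View pics/d1.png

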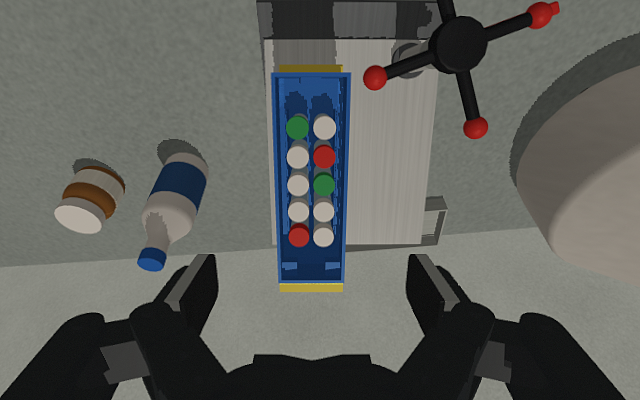

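The tote is seated: rim at 120 mm in the base frame at both ends (56 + 64), yellow lip uphill at (311,287). The wheel's spokes stand at about 20°. I'll close the fingers and go above the pocket behind the −70° spoke.

>>> apply_moves(moves=[{"angular":[0,0,0],"travel":[0.5,0.275,0],"grip":1},{"angular":[0,0,0],"travel":[0.5,0.275,0],"grip":1},{"angular":[0,0,0],"travel":[0.5,0.275,0],"grip":1},{"angular":[0,0,0],"travel":[0.5,0.275,0],"grip":1},{"angular":[0,0,0],"travel":[0.5,0.275,0],"grip":1},{"angular":[0,0,0],"travel":[0,0,0],"grip":1},{"angular":[0,0,0],"travel":[0,0,0],"grip":1},{"angular":[0,0,0],"travel":[0,0,0],"grip":1}])

```text
clock: 18.75
ee_pos: [0.4901, 0.2361, 0.2258]
eef_rot: [[-0.876, 0.126, 0.466], [0.112, 0.992, -0.059], [-0.469, 0.001, -0.883]]
ft_force: [-0.4, -1.1, -0.0]
grip_width: 0.003
grip_force: 0.0
```

```bash
cat > e1.py <<'E'
from c1 import *
M=np.linalg.inv(B)@cur(); d=M[:3,3]-[-.108,.105,.125]
print("tool in base",M.round(3).tolist(),"rel hub r",np.hypot(*d[:2]).round(4),"phi",np.degrees(np.arctan2(d[1],d[0])).round(1),"z",M[2,3].round(4),"ft base",(B[:3,:3].T@s["ft_force"]).round(1))
def arc(p0,p1,n,r=.04):
    a=np.radians(np.linspace(p0,p1,n+1)); q=np.c_[-.108+r*np.cos(a),.105+r*np.sin(a)]; q[0]=M[:2,3]; dq=np.diff(q,axis=0)
    print("arc tool xy",np.round(np.c_[-dq[:,0],dq[:,1]]/.05,2).tolist())
E
python3 e1.py
```

```text
18.75 0.002664342564522413 [ 0.442  0.304  2.02  -0.594  0.468 -0.514]
tool in base [[-1.0, -0.0, 0.0, -0.125], [-0.0, 1.0, 0.001, 0.068], [-0.0, 0.001, -1.0, 0.239], [0.0, 0.0, 0.0, 1.0]] rel hub r 0.0403 phi -114.4 z 0.2392 ft base [-0.2 -1.1  0.1]
```

>>> apply_moves(moves=[{"angular":[0,0,0],"travel":[0,0,0.5],"grip":1},{"angular":[0,0,0],"travel":[0,0,0.5],"grip":1},{"angular":[0,0,0],"travel":[0,0,0.5],"grip":1},{"angular":[0,0,0],"travel":[0,0,0.4],"grip":1},{"angular":[0,0,0],"travel":[0,0,0.3],"grip":1},{"angular":[0,0,0],"travel":[0,0,0.22],"grip":1},{"angular":[0,0,0],"travel":[0,0,0],"grip":1}])

```text
clock: 19.45
ee_pos: [0.5466, 0.2283, 0.1179]
eef_rot: [[-0.876, 0.127, 0.465], [0.113, 0.992, -0.06], [-0.468, 0.0, -0.883]]
ft_force: [0.3, -0.2, 0.2]
grip_width: 0.0
grip_force: 0.0
```

```bash
echo 'arc(-115,-5,11)' | cat e1.py - > e2.py; python3 e2.py
```

```text
19.45 7.301836349168487e-06 [ 0.379  0.534  2.019 -0.986  0.276 -0.146]
tool in base [[-1.0, 0.001, -0.001, -0.125], [0.001, 1.0, -0.0, 0.068], [0.001, -0.0, -1.0, 0.117], [0.0, 0.0, 0.0, 1.0]] rel hub r 0.041 phi -114.5 z 0.1171 ft base [ 0.4 -0.1 -0. ]
arc tool xy [[-0.13, -0.03], [-0.14, -0.02], [-0.14, 0.0], [-0.14, 0.02], [-0.13, 0.05], [-0.12, 0.07], [-0.11, 0.09], [-0.09, 0.11], [-0.07, 0.12], [-0.05, 0.13], [-0.02, 0.14]]
```

Joint 4 (−0.99) is near its limit of −1.13, so I'll tilt the tool back toward vertical about its tip before pushing.

>>> apply_moves(moves=[{"angular":[0,0.7,0],"travel":[0,0,0],"grip":1},{"angular":[0,0.7,0],"travel":[0,0,0],"grip":1},{"angular":[0,0.7,0],"travel":[0,0,0],"grip":1},{"angular":[0,0.7,0],"travel":[0,0,0],"grip":1},{"angular":[0,0.7,0],"travel":[0,0,0],"grip":1},{"angular":[0,0,0],"travel":[0,0,0],"grip":1}])

```text
clock: 20.05
ee_pos: [0.5471, 0.2286, 0.1201]
eef_rot: [[-0.968, 0.128, 0.218], [0.125, 0.992, -0.027], [-0.22, 0.001, -0.976]]
ft_force: [-0.1, -0.2, 0.8]
grip_width: 0.0
grip_force: 0.0
```

```bash
cat >> e1.py <<'E'
def arc(p0,p1,n,r=.04,z=.117):
    a=np.radians(np.linspace(p0,p1,n+1)); q=np.c_[-.108+r*np.cos(a),.105+r*np.sin(a),np.full(n+1,z)]; q[0]=M[:3,3]; dq=np.diff(q,axis=0)
    print("arc tool xyz",np.round(dq@M[:3,:3]/.05,2).tolist())
E
echo 'arc(-115,-5,11)' | cat e1.py - > e2.py; python3 e2.py
```

```text
20.05 0.0002656402170812977 [ 0.324  0.544  1.877 -0.19   0.528 -0.963]
tool in base [[-0.965, 0.001, -0.264, -0.124], [0.001, 1.0, 0.001, 0.068], [0.264, 0.0, -0.965, 0.119], [0.0, 0.0, 0.0, 1.0]] rel hub r 0.0401 phi -112.8 z 0.1188 ft base [ 0.3 -0.2  0.7]
arc tool xyz [[-0.11, -0.03, 0.01], [-0.13, -0.02, -0.04], [-0.13, 0.0, -0.04], [-0.13, 0.02, -0.04], [-0.13, 0.05, -0.03], [-0.12, 0.07, -0.03], [-0.1, 0.09, -0.03], [-0.09, 0.11, -0.02], [-0.07, 0.12, -0.02], [-0.05, 0.13, -0.01], [-0.02, 0.14, -0.01]]
```

Joints are well inside their ranges now. I'll start pushing, to φ ≈ −35° first.

>>> apply_moves(moves=[{"angular":[0,0,0],"travel":[-0.11,-0.03,0.01],"grip":1},{"angular":[0,0,0],"travel":[-0.13,-0.02,-0.04],"grip":1},{"angular":[0,0,0],"travel":[-0.13,0,-0.04],"grip":1},{"angular":[0,0,0],"travel":[-0.13,0.02,-0.04],"grip":1},{"angular":[0,0,0],"travel":[-0.13,0.05,-0.03],"grip":1},{"angular":[0,0,0],"travel":[-0.12,0.07,-0.03],"grip":1},{"angular":[0,0,0],"travel":[-0.1,0.09,-0.03],"grip":1},{"angular":[0,0,0],"travel":[-0.09,0.11,-0.02],"grip":1}])

```text
clock: 20.85
ee_pos: [0.5909, 0.2377, 0.1402]
eef_rot: [[-0.968, 0.127, 0.216], [0.124, 0.992, -0.029], [-0.218, -0.001, -0.976]]
ft_force: [-3.4, -3.2, -0.7]
grip_width: -0.0
grip_force: 1.7
```

```bash
cat > e3.py <<'E'
from e1 import *
arc(np.degrees(np.arctan2(d[1],d[0])),45,10)
p=manip.get_image("wrist"); w=cloud(p); L=(w-B[:3,3])@B[:3,:3]; hsv=cv2.cvtColor(p["frame"],cv2.COLOR_BGR2HSV)
for n,p in (("wrist",p),("top",manip.get_image("top")),("scene",manip.get_image("scene"))):
    w=cloud(p); L=(w-B[:3,3])@B[:3,:3]; hsv=cv2.cvtColor(p["frame"],cv2.COLOR_BGR2HSV)
    red=((hsv[...,0]<8)|(hsv[...,0]>172))&(hsv[...,1]>150)&(L[...,2]>.06)&(L[...,2]<.15)&(np.hypot(L[...,0]+.108,L[...,1]-.105)<.12)&~((L[...,1]<.033)&(L[...,0]>-.09))
    lab=cv2.connectedComponentsWithStats(red.astype(np.uint8))
    for i in range(1,lab[0]):
        if lab[2][i,4]>8:
            Q=np.nanmean(L[lab[1]==i],0); print(n,"red",lab[2][i,4],Q.round(3),np.degrees(np.arctan2(Q[1]-.105,Q[0]+.108)).round(1))
    bl=(hsv[...,0]>100)&(hsv[...,0]<130)&(hsv[...,1]>110); k=bl&(abs(L[...,0])<.13)&(abs(L[...,1])<.045)&(L[...,2]>.10)&(L[...,2]<.14)
    if k.sum()>30: print(n,"blue",k.sum(),np.percentile(L[k],[1,50,99],axis=0).round(4).tolist())
E
python3 e3.py
```

```text
20.85 -0.0004129658971278702 [ 0.316  0.566  1.752 -0.161  0.632 -1.007]
tool in base [[-0.964, -0.0, -0.265, -0.077], [0.0, 1.0, -0.002, 0.083], [0.265, -0.001, -0.964, 0.117], [0.0, 0.0, 0.0, 1.0]] rel hub r 0.0384 phi -35.6 z 0.1166 ft base [-2.9 -3.6  0.8]
arc tool xyz [[-0.08, 0.08, -0.03], [-0.04, 0.1, -0.01], [-0.03, 0.11, -0.01], [-0.01, 0.11, -0.0], [0.0, 0.11, 0.0], [0.02, 0.11, 0.0], [0.03, 0.11, 0.01], [0.05, 0.1, 0.01], [0.06, 0.09, 0.02], [0.07, 0.08, 0.02]]
wrist red 2403 [-0.165  0.109  0.12 ] 175.9
wrist red 1162 [-0.115  0.045  0.131] -96.7
wrist red 1045 [-0.101  0.164  0.132] 83.5
wrist blue 7686 [[-0.0903, -0.03, 0.1004], [-0.074, -0.0226, 0.1127], [-0.0272, 0.03, 0.121]]
top red 24 [-0.113  0.042  0.13 ] -94.3
top blue 350 [[-0.0923, -0.0316, 0.1006], [-0.0151, 0.0006, 0.1137], [0.0858, 0.0287, 0.1251]]
scene red 35 [-0.072  0.126  0.127] 29.6
scene red 36 [-0.136  0.068  0.126] -127.1
scene blue 384 [[-0.093, -0.0363, 0.1002], [-0.0083, -0.0301, 0.1133], [0.0849, 0.0299, 0.1208]]
```

The wheel has turned to about 85° and the force is modest. Continuing.

>>> apply_moves(moves=[{"angular":[0,0,0],"travel":[-0.08,0.08,-0.03],"grip":1},{"angular":[0,0,0],"travel":[-0.04,0.1,-0.01],"grip":1},{"angular":[0,0,0],"travel":[-0.03,0.11,-0.01],"grip":1},{"angular":[0,0,0],"travel":[-0.01,0.11,0],"grip":1},{"angular":[0,0,0],"travel":[0,0.11,0],"grip":1},{"angular":[0,0,0],"travel":[0.02,0.11,0],"grip":1},{"angular":[0,0,0],"travel":[0.03,0.11,0.01],"grip":1},{"angular":[0,0,0],"travel":[0.05,0.1,0.01],"grip":1},{"angular":[0,0,0],"travel":[0.06,0.09,0.02],"grip":1},{"angular":[0,0,0],"travel":[0.07,0.08,0.02],"grip":1}])

```text
clock: 22.0
ee_pos: [0.5938, 0.2882, 0.1388]
eef_rot: [[-0.968, 0.127, 0.218], [0.123, 0.992, -0.028], [-0.219, -0.001, -0.976]]
ft_force: [2.1, -4.2, -0.1]
grip_width: 0.002
grip_force: 1.9
```

```bash
sed -i 's/),45,10)/),72,6)/' e3.py; python3 e3.py
```

```text
22.0 0.0017390742227379075 [ 0.393  0.597  1.689 -0.177  0.671 -0.922]
tool in base [[-0.964, -0.0, -0.264, -0.081], [-0.0, 1.0, -0.001, 0.133], [0.264, -0.001, -0.964, 0.117], [0.0, 0.0, 0.0, 1.0]] rel hub r 0.0393 phi 45.7 z 0.1171 ft base [ 2.3 -3.9 -1.3]
arc tool xyz [[0.03, 0.05, 0.01], [0.05, 0.04, 0.01], [0.05, 0.03, 0.01], [0.05, 0.03, 0.01], [0.05, 0.03, 0.01], [0.06, 0.02, 0.02]]
wrist red 1166 [-0.164  0.129  0.132] 156.7
wrist red 2023 [-0.134  0.049  0.116] -114.5
wrist red 1175 [-0.086  0.161  0.132] 68.5
wrist red 75 [-0.049  0.087  0.131] -16.8
wrist blue 8319 [[-0.0905, -0.0286, 0.1003], [-0.0684, 0.0077, 0.1104], [-0.0053, 0.0304, 0.1209]]
top red 25 [-0.051  0.081  0.131] -23.3
top red 142 [-0.129  0.049  0.1  ] -110.8
top blue 341 [[-0.0921, -0.0316, 0.1001], [-0.0155, -0.0004, 0.114], [0.0856, 0.0285, 0.1255]]
scene red 11 [-0.158  0.116  0.129] 167.2
scene red 27 [-0.061  0.092  0.126] -15.5
scene red 17 [-0.128  0.043  0.126] -107.6
scene blue 382 [[-0.0929, -0.0361, 0.1005], [-0.007, -0.03, 0.1133], [0.0846, 0.0287, 0.1207]]
```

>>> apply_moves(moves=[{"angular":[0,0,0],"travel":[0.03,0.05,0.01],"grip":1},{"angular":[0,0,0],"travel":[0.05,0.04,0.01],"grip":1},{"angular":[0,0,0],"travel":[0.05,0.03,0.01],"grip":1},{"angular":[0,0,0],"travel":[0.05,0.03,0.01],"grip":1},{"angular":[0,0,0],"travel":[0,0,0],"grip":1}])

```text
clock: 22.65
ee_pos: [0.5862, 0.2965, 0.1347]
eef_rot: [[-0.968, 0.127, 0.217], [0.123, 0.992, -0.028], [-0.219, -0.001, -0.976]]
ft_force: [1.5, -0.5, 0.0]
grip_width: 0.0
grip_force: 0.7
```

```bash
python3 e3.py
```

```text
22.65 0.000420053894016994 [ 0.41   0.599  1.698 -0.184  0.662 -0.898]
tool in base [[-0.964, -0.0, -0.265, -0.09], [-0.0, 1.0, -0.001, 0.14], [0.265, -0.001, -0.964, 0.118], [0.0, 0.0, 0.0, 1.0]] rel hub r 0.0397 phi 63.1 z 0.1175 ft base [ 1.4 -0.3 -0.7]
arc tool xyz [[0.01, 0.01, 0.01], [0.02, 0.01, 0.0], [0.02, 0.01, 0.01], [0.02, 0.01, 0.01], [0.02, 0.01, 0.01], [0.02, 0.01, 0.01]]
wrist red 1265 [-0.169  0.112  0.131] 173.3
wrist red 2107 [-0.116  0.045  0.117] -98.0
wrist red 1198 [-0.103  0.166  0.132] 85.4
wrist red 15 [-0.054  0.093  0.127] -12.3
wrist blue 6219 [[-0.0906, -0.0282, 0.1002], [-0.0752, 0.0275, 0.1116], [-0.0157, 0.0305, 0.1209]]
top red 27 [-0.048  0.097  0.13 ] -7.7
top red 144 [-0.114  0.047  0.101] -96.3
top red 16 [-0.169  0.107  0.132] 178.4
top blue 342 [[-0.0927, -0.0317, 0.1002], [-0.0157, -0.0014, 0.1142], [0.0867, 0.0283, 0.124]]
scene red 22 [-0.049  0.098  0.127] -7.0
scene red 35 [-0.131  0.062  0.127] -118.0
scene blue 387 [[-0.0934, -0.0354, 0.1003], [-0.0079, -0.0301, 0.1134], [0.0869, 0.0297, 0.1204]]
```

About 6° remains. I'll push on until the stop shows in the force.

>>> apply_moves(moves=[{"angular":[0,0,0],"travel":[0.03,0.01,0.01],"grip":1},{"angular":[0,0,0],"travel":[0.03,0.01,0.01],"grip":1},{"angular":[0,0,0],"travel":[0.03,0.01,0.01],"grip":1},{"angular":[0,0,0],"travel":[0,0,0],"grip":1}])

```text
clock: 23.2
ee_pos: [0.5828, 0.2983, 0.1326]
eef_rot: [[-0.968, 0.127, 0.218], [0.123, 0.992, -0.029], [-0.219, -0.001, -0.976]]
ft_force: [2.0, -2.7, 1.1]
grip_width: 0.002
grip_force: 1.6
```

>>> apply_moves(moves=[{"angular":[0,0,0],"travel":[0.03,0,0.01],"grip":1},{"angular":[0,0,0],"travel":[0,0,0],"grip":1}])

```text
clock: 23.4
ee_pos: [0.5826, 0.2983, 0.1325]
eef_rot: [[-0.967, 0.127, 0.22], [0.124, 0.992, -0.028], [-0.222, 0.0, -0.975]]
ft_force: [7.8, -4.4, 4.2]
grip_width: 0.004
grip_force: 4.4
```

```bash
python3 e3.py
```

```text
23.4 0.0044286420883475576 [ 0.416  0.599  1.708 -0.19   0.651 -0.887]
tool in base [[-0.965, 0.0, -0.262, -0.094], [0.0, 1.0, 0.0, 0.142], [0.262, 0.0, -0.965, 0.117], [0.0, 0.0, 0.0, 1.0]] rel hub r 0.0392 phi 69.7 z 0.1173 ft base [ 9.3 -3.4 -0.1]
arc tool xyz [[-0.0, 0.02, 0.01], [0.0, 0.0, 0.0], [0.0, 0.0, 0.0], [0.0, 0.0, 0.0], [0.0, 0.0, 0.0], [0.0, 0.0, 0.0]]
wrist red 1274 [-0.169  0.106  0.131] 179.0
wrist red 2156 [-0.11   0.044  0.116] -92.0
wrist red 1209 [-0.109  0.166  0.132] 91.4
wrist blue 5796 [[-0.0906, -0.028, 0.1002], [-0.0767, 0.0275, 0.1118], [-0.0257, 0.0305, 0.121]]
top red 24 [-0.047  0.103  0.131] -1.7
top red 124 [-0.109  0.05   0.102] -90.8
top red 22 [-0.171  0.102  0.13 ] -177.3
top blue 347 [[-0.0919, -0.0316, 0.1009], [-0.0148, 0.0004, 0.1138], [0.086, 0.0284, 0.1235]]
scene red 19 [-0.05   0.104  0.127] -0.6
scene red 37 [-0.13   0.062  0.127] -116.4
scene blue 385 [[-0.0943, -0.0355, 0.1005], [-0.0082, -0.03, 0.1133], [0.086, 0.0288, 0.1207]]
```

The stop is reached: force rose to 10 N with no motion, and the spokes stand at 0/±90/180°. I'll back off and withdraw.

>>> apply_moves(moves=[{"angular":[0,0,0],"travel":[-0.1,0,0],"grip":1},{"angular":[0,0,0],"travel":[-0.05,0,-0.2],"grip":1},{"angular":[0,0,0],"travel":[0,0,-0.5],"grip":1},{"angular":[0,0,0],"travel":[0,0,-0.6],"grip":1},{"angular":[0,0,0],"travel":[0,0,-0.7],"grip":1},{"angular":[0,0,0],"travel":[0,0,-0.7],"grip":1},{"angular":[0,0,0],"travel":[0,0,-0.5],"grip":1},{"angular":[0,0,0],"travel":[0,0,0],"grip":1},{"angular":[0,0,0],"travel":[0,0,0],"grip":1}])

```text
clock: 24.45
ee_pos: [0.5534, 0.3022, 0.2897]
eef_rot: [[-0.968, 0.126, 0.217], [0.123, 0.992, -0.028], [-0.219, -0.001, -0.976]]
ft_force: [-1.0, -0.3, 0.1]
grip_width: -0.001
grip_force: 0.0
```

```bash
python3 e3.py; python3 -c "
from h import *
p=manip.get_image('scene');q=manip.get_image('wrist')
cv2.imwrite('pics/f.png',np.vstack([cv2.resize(p['frame'][100:290,200:460],(780,570))[:300+20],cv2.resize(q['frame'],(780,488))[:280]]))"
```

```text
24.45 -0.0008670493224853732 [ 0.442  0.396  1.595 -0.144  0.968 -0.931]
tool in base [[-0.964, -0.0, -0.265, -0.047], [-0.0, 1.0, -0.0, 0.142], [0.265, -0.0, -0.964, 0.27], [0.0, 0.0, 0.0, 1.0]] rel hub r 0.0716 phi 31.0 z 0.27 ft base [-0.8 -0.5  0.5]
arc tool xyz [[-0.24, -0.25, 3.11], [0.06, 0.07, 0.02], [0.07, 0.06, 0.02], [0.08, 0.05, 0.02], [0.08, 0.05, 0.02], [0.09, 0.03, 0.02]]
wrist red 291 [-0.169  0.105  0.132] 180.0
wrist red 556 [-0.107  0.04   0.116] -89.3
wrist red 276 [-0.108  0.166  0.132] 90.1
wrist red 268 [-0.047  0.105  0.132] 0.4
wrist blue 4001 [[-0.0898, -0.0301, 0.1003], [-0.0293, -0.0267, 0.1132], [0.0645, 0.0301, 0.1213]]
top red 24 [-0.048  0.104  0.13 ] -1.4
top red 11 [-0.105  0.164  0.13 ] 86.9
top red 124 [-0.109  0.05   0.101] -90.8
top red 20 [-0.171  0.103  0.13 ] -177.8
top blue 347 [[-0.0926, -0.0317, 0.1003], [-0.0154, 0.0, 0.1142], [0.0858, 0.0288, 0.1236]]
scene red 33 [-0.074  0.129  0.127] 35.3
scene red 39 [-0.133  0.065  0.127] -121.4
scene blue 384 [[-0.0939, -0.0356, 0.1002], [-0.0079, -0.0301, 0.1132], [0.0855, 0.0293, 0.1206]]
```

View pics/f.png

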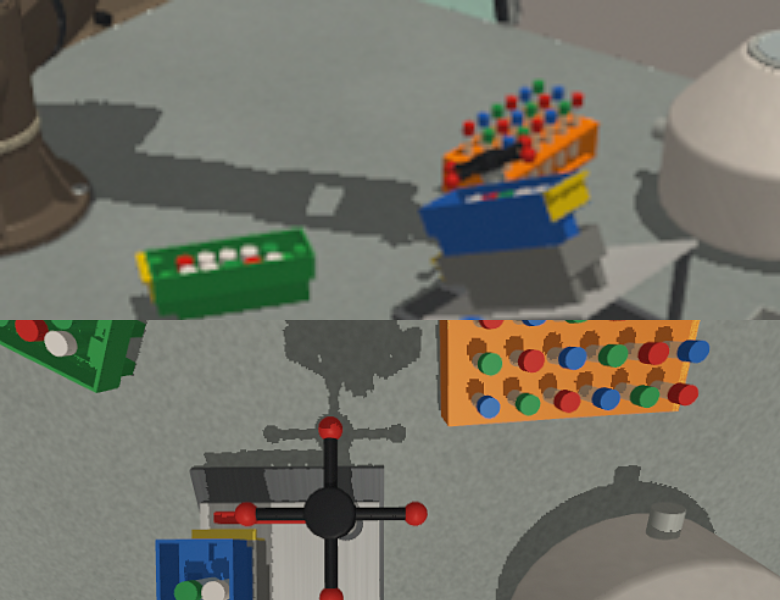

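The final view shows the blue tote seated on the grey one with its yellow end uphill (570,195). The wheel hub is at (330,513) and the red gate arm is closed across the low end (225,517). The robot is clear of everything, so I'll hand in.

```bash
python3 -c "
from workcell import manip
print(manip.hand_in())"
```

```text
the job is handed in; nothing more can be done
None
```

I stacked the blue tote end for end on the grey tote's lugs and let it go, then turned the star wheel until the gate arm closed against its stop, and handed in at about 25 s with the robot clear; no result came back.

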